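# Load the culture-flask stacker

## Robot

A 6-joint arm with a two-finger parallel gripper is mounted at the origin on the work surface. World frame = base frame: x ahead of the robot, y to its left, z up, the work surface at z = 0. Lengths are in mm, angles in rad, forces in N, time in s.
With the tool pointing down it reaches from about 325 to 850 mm from the base axis. Payload 4.4 kg.
Tool frame: the origin (TCP) lies at the very end of the fingers, on their centre line; the grasp point (between the pads) lies 19 mm behind it; z points along the fingers, y is the line along which they close (so a half turn about z gives the same grasp; the last joint's range is limited). The gripper opens to 94 mm and grips with 3 to 60 N. Pads are 16 mm wide; open, the fingers measure 119 mm over their backs; the gripper's body (75 mm by 177 mm) begins 78 mm behind the grasp point.
Start: joints at [1.095, 0.207, 1.542, -0, 1.393, -0.15], TCP at [183.503, 544.935, 205.447] pointing down, gripper open.
Joint ranges: [-2.73, 2.73], [-0.86, 2.22], [0.23, 2.46], [-1.11, 4.25], [0.08, 2.63], [-2.82, 2.82]. Speed limits (rad/s): [2.79, 2.79, 3.14, 3.14, 3.14, 3.14].

## Interface

Orientations are given as a 3x3 rotation matrix whose columns are the frame's x, y, z axes.
In Python, from workcell import manip gives the robot as it stands.
- The arm moves only by the tool arm_command, never from a script. Its argument "steps" is a list of rows, each a list of 2 entries, a list of its own where there are three numbers: the shift along the tool's x, y, z normalised to -1 to 1, where 1 is 0.3 m, then the turn, a rotation vector about the tool's x, y, z normalised to -1 to 1, where 1 is 1.5 rad. A call has 1 to 8 rows; each row is the pose to reach, as a shift and turn from the pose commanded when the call began, along the tool's axes at that moment; what a row does not reach only later rows make up. A row lasts 1/12 s, in which the tool goes at most 41.7 mm and 7.16 degrees, less where a joint would pass 70% of its speed; a pose out of reach is approached as far as the arm can. A call with a number of a shift or a turn outside -1 to 1 is refused whole. A call with a gripper value outside its range is refused whole. "fingers" is the opening, from 0 (shut) to 1 (fully open), set as the call begins (left out, the last holds). The fingers move at their own pace and stop on an object; "grip_force" is the grip in N (left out, the last holds). Time passes only in rows, so rows that repeat a pose let the fingers close. It gives the time, the measured TCP pose, the force, the opening and the grip force at its end, in the units of the state.
- manip.read_state(): the state, without advancing time (a new reading comes with each control period).
- manip.camera(name): name is "scene" or "top" or "wrist"; returns (picture, depth): 420x560x3 uint8, red, green, blue; 420x560 float32, mm along the optical axis (not along the pixel's ray), 0 where there is no reading.
- manip.get_calibration(name): a dict with "vfov" (degrees; the focal length in pixels is half the picture's height over the tangent of half this angle, whatever the lens; pixels are square), "cx", "cy" (the principal point, pixels), "dist_coeffs" ([k1, k2, p1, p2, k3] as OpenCV has them; the pictures are not rectified), "cam_to_world" (4x4, takes a point from camera to world coordinates). Camera axes: x right, y down, z forward; pixel columns grow to the right and rows downward; lengths in mm; the calibration is good to about 2 mm. A picture is of the moment at which its call begins: read the wrist's pose just before it. get_calibration takes no time and is no camera call; for the wrist camera it gives the pose at the moment of the call.
- manip.finish_job(): hands the job in; it is judged then, once.
The state is a dict: "clock": time; "q": joint angles; "joint_velocities": joint speeds; "joint_torque": joint torques, N m; "tcp_pos": TCP position; "tcp_rot": TCP orientation; "ft_force": force on the tool from outside, world axes, zero at the start; "ft_torque": the same for the moment, N m; "opening": opening from 0.0 (shut) to 1.0 (fully open); "grasp_force": force on a finger pad.
Only numpy, scipy, OpenCV 4.12 (cv2) and the standard library are available. Lean on these libraries where they do the work, as an engineer would, in place of code of your own. Each camera call takes 0.05 s, during which the arm holds its last target. There are 200 camera calls.

## Task

Load the white flask stacker: first slide the wide bar, nose first, through the foot of the stacker into its lower blind slot, pushing until you feel it come up against the hidden stop. Then feed every culture flask into the top of the stacker, lying flat with its capped neck out through the gap in the far wall, so that they stack up on the wide bar. Last, slide the narrow bar in over the stack into the upper blind slot, again pushing until you feel it come up against its hidden stop; leave both bars fully home and the other things on the bench undisturbed.

Things in the scene. Friction and masses are not known exactly. Their poses are not given: they have to be found in the camera images.
- stacker: White open-sided flask magazine (shaft) on a grey base plate 124 x 290 x 12 mm, fixed to the bench. Origin: bench level under the shaft's centre; z up; x points out of the neck gap, roughly away from the robot; y points from the entry side to the two aluminium blind slots. Shaft inside: 85 mm along x, 59 mm along y. A post with the upper slot stands at y = 77 to 156 mm, top at 169 mm.
- shaft_top (a point): Centre of the shaft's mouth, 165 mm above the bench, where the 4 mm walls end; flared lips rise to 178 mm and widen it about 10 mm all round. The -x wall is closed; the +x wall has a full-height gap 36 mm wide for the necks; the -y and +y walls each have a full-height window 44 mm wide, open at the top, centred on x = 0, where fingers and bars pass.
- low_mouth (a point): Centre of the lower slot's mouth, at (0, 45, 37) mm in the stacker's frame. The slot runs along the stacker's +y, 43 mm wide, 14.5 mm high (30 to 44.5 mm above the bench), flared 5 mm all round; its stop lies 35 to 60 mm inside. The bar comes over a sill (y = -64 to -34 mm, also 30 mm high, with a short ramp before it) and through both windows. Without it flasks would drop to the base plate.
- high_mouth (a point): Centre of the mouth of the upper blind slot, at (0, 77, 156) mm in the stacker's frame. The slot runs along the stacker's +y, is 33 mm wide (x) and 13 mm high (150 to 163 mm above the bench), with a similar flared lip. Its stop lies 42 to 62 mm inside, unseen.
- low_stop: Hidden rigid stop inside the lower slot. Origin: centre of the face that the bar's nose meets; axes as the stacker's. Not visible.
- high_stop: Hidden rigid stop inside the upper slot. Origin: centre of the face that the bar's nose meets; axes as the stacker's. Not visible.
- wide_bar: Flat aluminium bar 40 mm wide, 200 long, 10 thick, tab up. On top near its tail stands a black grip tab: 24 mm along the bar, 14 mm across, from 10 to 55 mm above the underside, centred 88 mm behind the middle. About 200 g, mostly in the tab, so it hangs nearly level when held by it. Origin: underside, middle of the length; x from tab to nose, z up. Goes in the lower slot; flasks rest on it.
- wide_bar_nose (a point): Centre of the wide bar's nose face (100 mm ahead of the middle, 5 mm above the underside).
- narrow_bar: Flat aluminium bar 30 mm wide, 200 long, 10 thick, tab up. On top near its tail stands a black grip tab: 24 mm along the bar, 14 mm across, from 10 to 55 mm above the underside, centred 88 mm behind the middle. About 160 g, mostly in the tab, so it hangs nearly level when held by it. Origin: underside, middle of the length; x from tab to nose, z up. Goes in the upper slot, held by it alone; its tab may sag 15 mm.
- narrow_bar_nose (a point): Centre of the narrow bar's nose face (100 mm ahead of the middle, 5 mm above the underside).
- flask1: Culture flask lying flat: pale rigid body 80 x 54 x 26 mm (x, y, z), with a neck and a round screw cap (24 mm diameter) that reaches 70 mm ahead of the middle; about 70 g. Origin: underside, centre of the 80 x 54 body; x points to the cap, z up. Two to four flasks are present (the others read None).
- flask2: Culture flask lying flat: pale rigid body 80 x 54 x 26 mm (x, y, z), with a neck and a round screw cap (24 mm diameter) that reaches 70 mm ahead of the middle; about 70 g. Origin: underside, centre of the 80 x 54 body; x points to the cap, z up. Two to four flasks are present (the others read None).
- flask3: Culture flask lying flat: pale rigid body 80 x 54 x 26 mm (x, y, z), with a neck and a round screw cap (24 mm diameter) that reaches 70 mm ahead of the middle; about 70 g. Origin: underside, centre of the 80 x 54 body; x points to the cap, z up. Two to four flasks are present (the others read None).
- flask4: Culture flask lying flat: pale rigid body 80 x 54 x 26 mm (x, y, z), with a neck and a round screw cap (24 mm diameter) that reaches 70 mm ahead of the middle; about 70 g. Origin: underside, centre of the 80 x 54 body; x points to the cap, z up. Two to four flasks are present (the others read None).
- flask1_cap (a point): End of the cap of flask1, 70 mm ahead of the body's middle, 13 mm above the underside.
- flask2_cap (a point): End of the cap of flask2, 70 mm ahead of the body's middle, 13 mm above the underside.
- flask3_cap (a point): End of the cap of flask3, 70 mm ahead of the body's middle, 13 mm above the underside.
- flask4_cap (a point): End of the cap of flask4, 70 mm ahead of the body's middle, 13 mm above the underside.
- media_bottle: Bystander: squat bottle 68 mm wide, 75 mm high. Leave alone.
- sample_jar: Bystander: jar 56 mm wide, 60 mm high. Leave alone.
- dish_pile: Bystander: pile of round dishes, 90 mm wide, 32 mm high. Leave alone.
- tip_box: Bystander: open grey box 100 x 110 x 60 mm. Leave alone.
- beaker: Bystander: beaker 70 mm wide, 70 mm high. Leave alone.
- counter: Bystander: cream hand counter box 90 x 60 x 35 mm. Leave alone.
Mind the look-alikes: they are no part of the job. What is shaped like the wide_bar but yellow is not meant. What is shaped like the narrow_bar but orange is not meant.

How it is judged (in metres and radians):
On the way, in this order (a step that is already met when the one before it is completed fails the run):
1. the wide bar is in the lower slot and up against the hidden stop (y of wide_bar_nose in the frame of low_stop above -0.003 m and distance between wide_bar_nose and low_stop below 0.006 m and angle between the x axis of wide_bar and the y axis of stacker, either way round below 0.14 rad), for 0.2 s.
2. every flask present lies flat in the stacker on the wide bar, cap out through the gap (horizontal distance between each of flask1, flask2, flask3, flask4 and stacker below 0.01 m and z of flask1 in the frame of stacker between 0.034 and 0.13 m and x of each of flask1_cap, flask2_cap, flask3_cap, flask4_cap in the frame of stacker above 0.055 m and angle between each of flask1, flask2, flask3, flask4's own z axis and vertical below 0.2 rad and linear speed of each of flask1, flask2, flask3, flask4 below 0.05 m/s and z of flask2 in the frame of stacker between 0.034 and 0.13 m and z of flask3 in the frame of stacker between 0.034 and 0.13 m and z of flask4 in the frame of stacker between 0.034 and 0.13 m), for 0.3 s.
3. the narrow bar is in the upper slot and up against the hidden stop (y of narrow_bar_nose in the frame of high_stop above -0.003 m and distance between narrow_bar_nose and high_stop below 0.006 m and angle between the x axis of narrow_bar and the y axis of stacker, either way round below 0.14 rad), for 0.2 s.
At the end, for the whole second after the job is handed in: Each bar nose is within 3 mm of its hidden stop, 6 mm of the slot middle and 8 degrees of its direction. Every flask present rests in the shaft above the wide bar, within 10 mm of the axis and 11 degrees of flat, cap out through the far gap (55 mm or more) (all of step 1 and all of step 2 and all of step 3 and linear speed of each of wide_bar, narrow_bar below 0.03 m/s); the robot touches nothing.
It fails at once if a bystander is shifted more than 40 mm (distance of any of media_bottle, sample_jar, dish_pile, tip_box, beaker, counter from where it was at the start of the episode above 0.04 m).
Of flask1, flask2, flask3, flask4 only 2 to 4 are there at a start; the rules pass over those that are not, and their reading is None.
At some moment in a run one of flask1, flask2, flask3, flask4 may be knocked a few centimetres aside while the robot is not near it.
It also fails if it takes over 210 s, if anything falls off the work surface, if the arm or the gripper's body presses on something with over 40 N, if the wrist force passes 120 N, or if a joint passes its speed limit or range.

## Working session

There is one attempt and no reset: what is moved stays moved. The work goes in short steps, Python scripts to look and compute and a tool call to move; the robot and the scene stay as the last step left them, time stands still between calls to the robot, and variables do not carry over. Pictures are saved under pics/ and viewed, at most 14 in all, crops included, and the job is handed in when it is done.

Besides the shell and the picture viewer there is one more tool, called after "Request:" as name(argument=value, ...) on one line, values as JSON. arm_command: Moves the arm, as the interface text tells. Its arguments: {"type":"object","properties":{"steps":{"type":"array"},"fingers":{"type":"number"},"grip_force":{"type":"number"}},"required":["steps"]}

```bash
mkdir -p pics
cat > h.py <<'E'
import numpy as np, cv2, pickle
from workcell import manip
def shot(n,name=None):
    c=manip.get_calibration(n); p,d=manip.camera(n)
    if name: cv2.imwrite('pics/'+name+'.png',p[:,:,::-1]); 
    pickle.dump((c,p,d),open(f'last_{name or n}.pkl','wb'))
    return c,p,d
def load(name): return pickle.load(open(f'last_{name}.pkl','rb'))
def cloud(c,d):
    h,w=d.shape; f=h/2/np.tan(np.radians(c['vfov'])/2)
    K=np.array([[f,0,c['cx']],[0,f,c['cy']],[0,0,1.]])
    u,v=np.meshgrid(np.arange(w),np.arange(h))
    pt=np.stack([u,v],-1).reshape(-1,1,2).astype(np.float64)
    n=cv2.undistortPoints(pt,K,np.array(c['dist_coeffs'],float)).reshape(h,w,2)
    P=np.dstack([n[...,0]*d,n[...,1]*d,d]); T=np.array(c['cam_to_world'])
    W=P@T[:3,:3].T+T[:3,3]; W[d==0]=np.nan
    return W
E
python3 - <<'E'
from h import *
for n in ('top','scene'):
    c,p,d=shot(n,n+'0'); print(c)
    W=cloud(c,d)
s=manip.read_state(); print(s)
E
```

```text
{'vfov': 51.01580141036846, 'cx': 274.45280806325286, 'cy': 206.69613593226487, 'dist_coeffs': array([-0.05032428,  0.        ,  0.        ,  0.        ,  0.        ]), 'cam_to_world': array([[ 2.16661384e-02, -9.89056325e-01,  1.45938904e-01,
         3.66958393e+02],
       [-9.99762503e-01, -2.17769338e-02,  8.38560653e-04,
        -2.84226171e+01],
       [ 2.34871813e-03, -1.45922412e-01, -9.89293249e-01,
         1.45565106e+03],
       [ 0.00000000e+00,  0.00000000e+00,  0.00000000e+00,
         1.00000000e+00]])}
{'vfov': 57.426080575029516, 'cx': 286.8384820917648, 'cy': 210.27104442509204, 'dist_coeffs': array([-0.05671676,  0.        ,  0.        ,  0.        ,  0.        ]), 'cam_to_world': array([[-2.64579656e-01,  6.43879958e-01, -7.17924930e-01,
         1.44148760e+03],
       [ 9.64132612e-01,  1.60309139e-01, -2.11540270e-01,
         2.00870567e+02],
       [-2.11166122e-02, -7.48144091e-01, -6.63200202e-01,
         9.29060884e+02],
       [ 0.00000000e+00,  0.00000000e+00,  0.00000000e+00,
         1.00000000e+00]])}
{'clock': 0.1, 'q': array([ 1.09552236e+00,  2.07332138e-01,  1.54280214e+00, -2.76627291e-05,
        1.39351994e+00, -1.50470929e-01]), 'joint_velocities': array([ 0.00030344, -0.00203547, -0.00413439, -0.00016532,  0.00098163,
       -0.00230201]), 'joint_torque': array([ 5.15747820e-05, -3.71862710e+01, -2.82293826e+01,  6.99026347e-02,
        3.11621942e-02, -8.15155022e-05]), 'tcp_pos': array([183.1583934 , 544.27212524, 204.41268904]), 'tcp_rot': array([[-9.47715036e-01,  3.19116539e-01, -9.19125248e-04],
       [ 3.19117738e-01,  9.47713281e-01, -1.84553866e-03],
       [ 2.82125297e-04, -2.04235390e-03, -9.99997875e-01]]), 'ft_force': array([-0.02680377, -0.18128918, -0.63874116]), 'ft_torque': array([ 1.28973835e-05,  4.87310160e-02, -2.58549151e-02]), 'grasp_force': 0.0, 'opening': 0.9977145824839553}
```

View pics/top0.png

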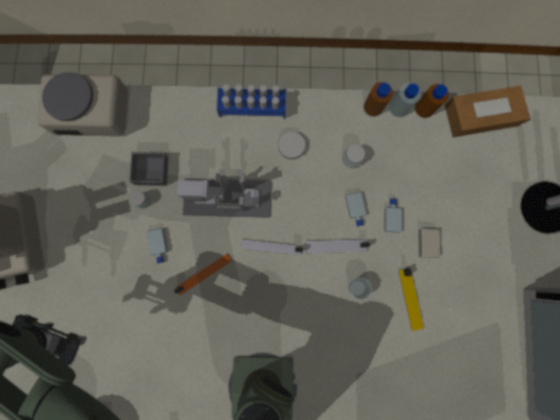

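View pics/scene0.png

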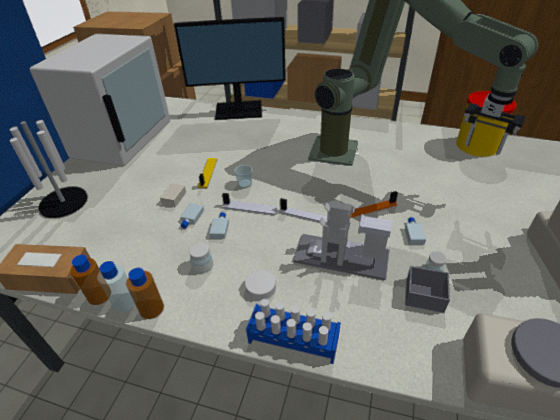

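Top view: the white stacker is at (227,197) with its post to the left, at +y. Flasks are at (357,205), (394,217) and (156,243). The silver bars are at (270,246), tab (298,249), and (338,246), tab (364,244). The look-alikes are orange at (203,273) and yellow at (411,298). A close crop follows to check the choice, along with the measurements.

Run:
```python
from h import *
c,p,d=load('top0'); W=cloud(c,d)
cv2.imwrite('pics/crop.png',cv2.resize(p[170:270,130:410,::-1],(784,280),interpolation=cv2.INTER_CUBIC))
for n,(u,v) in dict(stk=(192,188),flA=(355,203),flB=(394,220),flC=(155,240),b1=(270,246),b2=(335,247),tab1=(298,249),tab2=(364,244),bench=(300,300)).items():
    print(n,W[v,u].round(0),p[v,u])
def rect(n,sl,zlo,zhi):
    w=W[sl].reshape(-1,3); m=(w[:,2]>zlo)&(w[:,2]<zhi); q=w[m]
    r=cv2.minAreaRect(q[:,:2].astype(np.float32)); print(n,m.sum(),np.round(r[0],1),np.round(r[1],1),round(r[2],1),q[:,2].mean().round(1))
rect('bar1',np.s_[232:258,236:303],5,16); rect('tab1',np.s_[236:258,285:310],35,70)
rect('bar2',np.s_[232:258,303:375],5,16); rect('tab2',np.s_[232:258,350:380],35,70)
rect('flA',np.s_[185:218,340:372],18,40); rect('flB',np.s_[204:236,378:410],18,40); rect('flC',np.s_[222:256,140:172],18,40)
rect('post',np.s_[170:225,170:285],155,185); rect('base',np.s_[170:225,170:285],8,16)
```

```text
stk [607. 219. 173.] [124 122 127]
flA [ 596. -292.   27.] [112 122 122]
flB [ 542. -420.   29.] [113 121 124]
flC [460. 359.  26.] [116 124 125]
b1 [450. -15.   5.] [125 124 130]
b2 [ 450. -228.   19.] [124 122 127]
tab1 [ 440. -105.   55.] [34 35 33]
tab2 [ 460. -316.   52.] [38 38 36]
bench [ 277. -117.   -2.] [80 80 73]
bar1 557 [454.9 -12. ] [ 82.2 211.2] 1.3 9.8
tab1 38 [ 439.8 -106.5] [22.4 13. ] 88.9 53.3
bar2 740 [ 459.8 -241.3] [ 82.4 235.6] 1.2 9.9
tab2 39 [ 459.9 -320.6] [13.2 23.4] 2.0 54.3
flA 400 [ 590.4 -296.4] [83.5 55.4] 12.3 26.5
flB 395 [ 551.1 -419.8] [53.1 90.7] 89.7 26.0
flC 393 [453.1 356. ] [85.8 53.5] 13.6 25.4
post 811 [606.7 165. ] [111.9 201.6] 0.6 170.6
base 1440 [610.9 116.7] [177.  343.2] 0.3 12.1
```

View pics/crop.png

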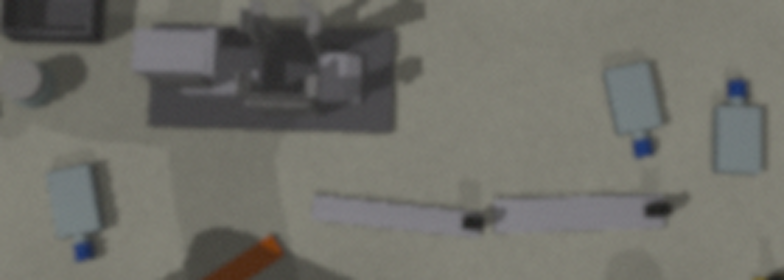

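The crop shows the right bar, at (338,246), is the wide one and the left bar, at (270,246), the narrow one. Both have tabs at the right and noses pointing +y. Flask caps: A (crop 643,148) and C (85,250) point to -x, B (737,88) to +x. Next I make a move planner and take a close look at the stacker.

```bash
cat >> h.py <<'E'
from scipy.spatial.transform import Rotation as Ro
def tr():
    s=manip.read_state(); return s,np.array(s['tcp_pos']),np.array(s['tcp_rot'])
def go(x,y,z,yaw,tilt=0):
    "normalised shift/turn from present pose to TCP (x,y,z), tool down, tool x at yaw (deg)"
    s,p,R=tr(); a=np.radians(yaw)
    G=np.array([[np.cos(a),np.sin(a),0],[np.sin(a),-np.cos(a),0],[0,0,-1]])
    sh=R.T@(np.array([x,y,z])-p)/300; rv=Ro.from_matrix(R.T@G).as_rotvec()/1.5
    yn=np.degrees(np.arctan2(R[1,0],R[0,0]))
    print('now',p.round(1),'yaw',yn.round(1),'F',np.round(s['ft_force'],1),'t',round(s['clock'],1),'op',round(s['opening'],3),'| shift',sh.round(4),'turn',rv.round(4),'norms',np.linalg.norm(sh*300).round(),np.degrees(np.linalg.norm(rv*1.5)).round(1))
E
python3 - <<'E'
from h import *
s,p,R=tr(); c=manip.get_calibration('wrist'); T=np.array(c['cam_to_world']); 
print((R.T@(T[:3,3]-p)).round(1),(R.T@T[:3,:3]).round(3),c['vfov'])
go(450,100,420,180)
c,p,d=load('top0'); W=cloud(c,d)
# orthographic height map stacker
w=W[165:222,170:285].reshape(-1,3)
for lo,hi in((8,16),(120,150),(160,172),(173,185)):
    m=(w[:,2]>lo)&(w[:,2]<hi); q=w[m]; print(lo,hi,m.sum(),np.nanpercentile(q[:,:2],[2,50,98],axis=0).round(0).tolist())
E
```

```text
[  79.4   -0.9 -179. ] [[-0.    -0.961 -0.277]
 [ 1.    -0.001  0.   ]
 [-0.001 -0.277  0.961]] 65.82163979072317
now [183.2 544.3 204.4] yaw 161.4 F [-0.  -0.2 -0.6] t 0.1 op 0.998 | shift [-1.3153 -1.1211 -0.7167] turn [-0.0013 -0.0004 -0.2165] norms 561.0 18.6
8 16 1446 [[548.0, -9.0], [595.0, 103.0], [669.0, 272.0]]
120 150 107 [[567.0, 75.0], [595.0, 177.0], [652.0, 257.0]]
160 172 538 [[562.0, 75.0], [608.0, 205.0], [656.0, 262.0]]
173 185 215 [[552.0, 65.0], [605.0, 131.0], [664.0, 250.0]]
```

Run:
```python
from h import *
go(380,330,390,180); go(560,103,400,180)
```

```text
now [183.2 544.3 204.4] yaw 161.4 F [-0.  -0.2 -0.6] t 0.1 op 0.998 | shift [-0.8496 -0.4688 -0.6179] turn [-0.0013 -0.0004 -0.2165] norms 345.0 18.6
now [183.2 544.3 204.4] yaw 161.4 F [-0.  -0.2 -0.6] t 0.1 op 0.998 | shift [-1.6597 -0.9945 -0.6504] turn [-0.0013 -0.0004 -0.2165] norms 612.0 18.6
```

Request:
arm_command(steps=[[[-0.8, -0.48, -0.63], [0, 0, -0.2165]], [[-0.8, -0.48, -0.63], [0, 0, -0.2165]], [[-0.8, -0.48, -0.63], [0, 0, -0.2165]], [[-0.8, -0.48, -0.63], [0, 0, -0.2165]], [[-0.8, -0.48, -0.63], [0, 0, -0.2165]], [[-0.8, -0.48, -0.63], [0, 0, -0.2165]], [[-0.8, -0.48, -0.63], [0, 0, -0.2165]], [[-0.8, -0.48, -0.63], [0, 0, -0.2165]]])

```text
clock: 0.77
tcp_pos: [362.8, 333.4, 392.4]
tcp_rot: [[-1.0, -0.0, -0.0], [-0.0, 1.0, -0.0], [0.0, -0.0, -1.0]]
ft_force: [1.7, 0.7, -0.2]
opening: 1.0
grasp_force: 0.0
```

Run:
```python
from h import *
go(560,103,400,180)
```

```text
now [362.8 333.4 392.4] yaw -180.0 F [ 1.7  0.7 -0.2] t 0.8 op 1.0 | shift [-0.6573 -0.7681 -0.0254] turn [-0.0002 -0.0003  0.0001] norms 303.0 0.0
```

Request:
arm_command(steps=[[[-0.66, -0.77, -0.02], [0, 0, 0]], [[-0.66, -0.77, -0.02], [0, 0, 0]], [[-0.66, -0.77, -0.02], [0, 0, 0]], [[-0.66, -0.77, -0.02], [0, 0, 0]], [[-0.66, -0.77, -0.02], [0, 0, 0]], [[-0.66, -0.77, -0.02], [0, 0, 0]], [[-0.66, -0.77, -0.02], [0, 0, 0]], [[-0.66, -0.77, -0.02], [0, 0, 0]]])

```text
clock: 1.43
tcp_pos: [562.8, 99.2, 396.0]
tcp_rot: [[-1.0, 0.006, -0.001], [0.006, 1.0, -0.002], [0.001, -0.002, -1.0]]
ft_force: [-1.6, 0.6, 0.3]
opening: 0.997
grasp_force: 0.0
```

Request:
arm_command(steps=[[[0, 0, 0], [0, 0, 0]], [[0, 0, 0], [0, 0, 0]], [[0, 0, 0], [0, 0, 0]]])

```text
clock: 1.68
tcp_pos: [559.4, 105.3, 397.6]
tcp_rot: [[-1.0, -0.001, -0.001], [-0.001, 1.0, 0.001], [0.001, 0.001, -1.0]]
ft_force: [0.0, 0.4, 0.1]
opening: 1.0
grasp_force: 0.0
```

Run:
```python
from h import *
c,p,d=shot('wrist','w_stk'); W=cloud(c,d); w=W.reshape(-1,3)
go(450,-241,300,180)
# height map image 1mm... coarse
q=w[np.isfinite(w[:,0])]
for lo,hi in((9,15),(164,174),(174,182)):
    m=(q[:,2]>lo)&(q[:,2]<hi)&(q[:,0]>500)&(q[:,0]<720)&(q[:,1]>-80)&(q[:,1]<290); k=q[m]; print(lo,hi,m.sum(),np.percentile(k[:,:2],[0.5,50,99.5],axis=0).round(1).tolist(), cv2.minAreaRect(k[:,:2].astype(np.float32)))
```

```text
now [559.3 105.6 397.9] yaw -179.9 F [ 0.5 -0.3  0.2] t 1.7 op 1.003 | shift [ 0.367  -1.1547  0.3258] turn [ 0.0004 -0.0001  0.0014] norms 376.0 0.1
9 15 5820 [[546.6, -11.0], [584.8, 102.8], [668.8, 275.4]] ((609.018310546875, 132.68235778808594), (289.9869079589844, 124.02973175048828), 89.55577087402344)
164 174 3171 [[558.7, 70.0], [607.5, 200.9], [658.7, 263.6]] ((608.6439208984375, 165.36647033691406), (102.94129943847656, 198.79766845703125), 0.1402994990348816)
174 182 722 [[551.6, 64.5], [579.5, 113.7], [665.6, 175.7]] ((608.8886108398438, 119.85441589355469), (112.29450225830078, 114.14944458007812), 89.47296905517578)
```

View pics/w_stk.png

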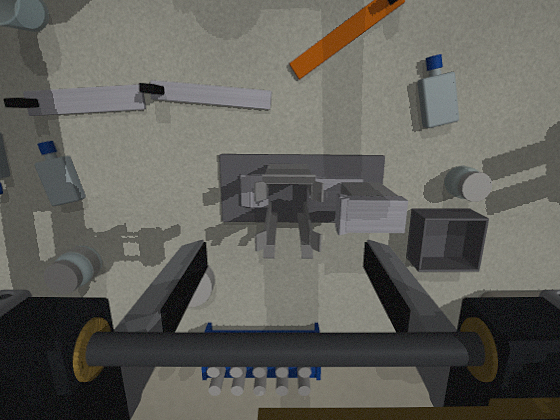

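The wrist view shows the stacker base at (300,187), the wide bar at (85,98) with its tab at (20,102), and the narrow bar at (215,95) with its tab at (150,88). The base rectangle measures 290 x 124, as it should. That gives a stacker origin of about (608.9, 107.8) and yaw of about -0.4°. Next, over to the wide bar.

Request:
arm_command(steps=[[[0.38, -0.65, 0.25], [0, 0, 0]], [[0.38, -0.65, 0.25], [0, 0, 0]], [[0.38, -0.65, 0.25], [0, 0, 0]], [[0.38, -0.65, 0.25], [0, 0, 0]], [[0.38, -0.65, 0.25], [0, 0, 0]], [[0.38, -0.65, 0.25], [0, 0, 0]], [[0.38, -0.65, 0.25], [0, 0, 0]], [[0.38, -0.65, 0.25], [0, 0, 0]]])

```text
clock: 2.4
tcp_pos: [445.4, -90.3, 322.7]
tcp_rot: [[-1.0, 0.001, 0.0], [0.001, 1.0, 0.001], [-0.0, 0.001, -1.0]]
ft_force: [0.0, 0.5, -0.2]
opening: 0.999
grasp_force: 0.0
```

Request:
arm_command(steps=[[[0, -0.65, 0.25], [0, 0, 0]], [[0, -0.65, 0.25], [0, 0, 0]], [[0, -0.65, 0.25], [0, 0, 0]], [[0, -0.65, 0.25], [0, 0, 0]], [[0, -0.65, 0.25], [0, 0, 0]], [[0, -0.65, 0.25], [0, 0, 0]], [[0, -0.65, 0.25], [0, 0, 0]], [[0, -0.65, 0.25], [0, 0, 0]]])

```text
clock: 3.07
tcp_pos: [447.7, -284.5, 248.4]
tcp_rot: [[-1.0, -0.002, 0.001], [-0.002, 1.0, 0.0], [-0.001, 0.0, -1.0]]
ft_force: [0.9, 0.4, 0.3]
opening: 1.0
grasp_force: 0.0
```

```bash
cat >> h.py <<'E'
def seg(W,x0,x1,y0,y1,z0,z1,name='',pr=True):
    w=W.reshape(-1,3); w=w[np.isfinite(w[:,0])]
    k=w[(w[:,0]>x0)&(w[:,0]<x1)&(w[:,1]>y0)&(w[:,1]<y1)&(w[:,2]>z0)&(w[:,2]<z1)]
    r=cv2.minAreaRect(k[:,:2].astype(np.float32))
    if pr: print(name,len(k),'c',np.round(r[0],1),'size',np.round(r[1],1),'ang',round(r[2],1),'mean',k.mean(0).round(1))
    return k
E
python3 - <<'E'
from h import *
c,p,d=shot('wrist','w_bar'); W=cloud(c,d)
go(460,-320,200,180)
seg(W,400,520,-360,-280,45,60,'tabW'); k=seg(W,400,520,-345,-112,6,14,'barW')
seg(W,400,500,-130,-85,45,60,'tabN'); seg(W,400,520,-130,110,6,14,'barN')
E
```

```text
now [ 447.8 -284.3  248.9] yaw -179.8 F [-0.4  0.5 -0.8] t 3.1 op 0.999 | shift [-0.0402 -0.1191  0.163 ] turn [-0.0003  0.0011  0.0019] norms 62.0 0.2
tabW 259 c [ 460.4 -321.8] size [14.4 23.7] ang 3.2 mean [ 459.4 -321.5   53.9]
barW 4362 c [ 455.1 -222. ] size [ 44.2 223.2] ang 4.3 mean [ 454.2 -224.8    9.8]
tabN 286 c [ 440.3 -107.7] size [24.9 14.1] ang 85.1 mean [ 439.6 -109.2   53.6]
barN 2931 c [447.8 -20.1] size [200.4  30.7] ang 85.1 mean [447.6 -11.    9.7]
```

View pics/w_bar.png

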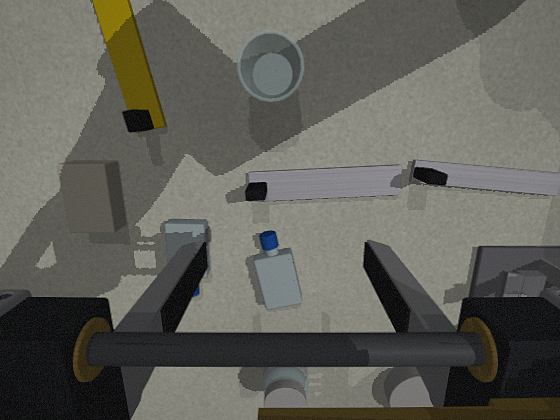

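Wide bar seen at (320,183), 40 mm wide, tab at (256,190). The narrow bar's tab is at (430,175). The tab measures 14 x 24 at (460.4, -321.8), height about 54, as given. Turning the gripper over the tab.

Run:
```python
from h import *
go(460.7,-326.7,110,94)
c,p,d=load('w_bar'); W=cloud(c,d)
k=seg(W,400,520,-330,-145,6,14,'barW')
```

```text
now [ 447.8 -284.3  248.9] yaw -179.8 F [-0.4  0.5 -0.8] t 3.1 op 0.999 | shift [-0.042  -0.1413  0.463 ] turn [6.0000e-04 1.1000e-03 1.0025e+00] norms 146.0 86.2
barW 3976 c [ 456.2 -237.5] size [ 40.4 186.4] ang 2.9 mean [ 454.8 -231.9    9.8]
```

Request:
arm_command(steps=[[[-0.042, -0.1413, 0.463], [0, 0, 1]], [[-0.042, -0.1413, 0.463], [0, 0, 1]], [[-0.042, -0.1413, 0.463], [0, 0, 1]], [[-0.042, -0.1413, 0.463], [0, 0, 1]], [[-0.042, -0.1413, 0.463], [0, 0, 1]], [[-0.042, -0.1413, 0.463], [0, 0, 1]], [[-0.042, -0.1413, 0.463], [0, 0, 1]], [[-0.042, -0.1413, 0.463], [0, 0, 1]]], fingers=0.5, grip_force=30)

```text
clock: 3.78
tcp_pos: [460.7, -326.8, 110.2]
tcp_rot: [[-0.538, 0.843, 0.002], [0.843, 0.538, -0.001], [-0.002, 0.001, -1.0]]
ft_force: [-0.9, 0.9, 1.1]
opening: 0.503
grasp_force: 0.0
```

Request:
arm_command(steps=[[[0, 0, 0], [0, 0, 0.35]], [[0, 0, 0], [0, 0, 0.35]], [[0, 0, 0], [0, 0, 0.35]], [[0, 0, 0], [0, 0, 0.35]], [[0, 0, 0], [0, 0, 0.35]], [[0, 0, 0], [0, 0, 0.35]], [[0, 0, 0], [0, 0, 0.35]]])

```text
clock: 4.37
tcp_pos: [459.9, -327.6, 109.8]
tcp_rot: [[-0.05, 0.999, 0.001], [0.999, 0.05, -0.001], [-0.001, 0.001, -1.0]]
ft_force: [-0.3, -0.2, -0.7]
opening: 0.501
grasp_force: 0.0
```

Run:
```python
from h import *
go(460.7,-326.7,22,93)
```

```text
now [ 459.9 -327.6  109.8] yaw 92.9 F [-0.3 -0.2 -0.7] t 4.4 op 0.501 | shift [0.0033 0.0025 0.2926] turn [ 0.0008  0.0007 -0.0015] norms 88.0 0.2
```

Request:
arm_command(steps=[[[0.003, 0.0025, 0.1], [0, 0, 0]], [[0.003, 0.0025, 0.18], [0, 0, 0]], [[0.003, 0.0025, 0.25], [0, 0, 0]], [[0.003, 0.0025, 0.293], [0, 0, 0]], [[0.003, 0.0025, 0.293], [0, 0, 0]], [[0.003, 0.0025, 0.293], [0, 0, 0]], [[0.003, 0.0025, 0.293], [0, 0, 0]]])

```text
clock: 4.95
tcp_pos: [460.7, -328.3, 22.2]
tcp_rot: [[-0.046, 0.999, 0.002], [0.999, 0.046, -0.002], [-0.002, 0.002, -1.0]]
ft_force: [0.3, 0.4, 0.6]
opening: 0.497
grasp_force: 0.0
```

Request:
arm_command(steps=[[[0, 0, 0], [0, 0, 0]], [[0, 0, 0], [0, 0, 0]], [[0, 0, 0], [0, 0, 0]], [[0, 0, 0], [0, 0, 0]], [[0, 0, 0], [0, 0, 0]], [[0, 0, 0], [0, 0, 0]], [[0, 0, 0], [0, 0, 0]], [[0, 0, 0], [0, 0, 0]]], fingers=0, grip_force=40)

```text
clock: 5.62
tcp_pos: [459.7, -327.6, 21.2]
tcp_rot: [[-0.046, 0.999, 0.0], [0.999, 0.046, -0.0], [-0.0, 0.0, -1.0]]
ft_force: [-1.1, -0.1, 3.0]
opening: 0.148
grasp_force: 40.0
```

Request:
arm_command(steps=[[[0, 0, -0.1], [0, 0, 0]], [[0, 0, -0.2], [0, 0, 0]], [[0, 0, -0.3], [0, 0, 0]], [[0, 0, -0.33], [0, 0, 0]], [[0, 0, -0.33], [0, 0, 0]], [[0, 0, -0.33], [0, 0, 0]], [[0, 0, -0.33], [0, 0, 0]]])

```text
clock: 6.2
tcp_pos: [458.2, -326.1, 117.3]
tcp_rot: [[-0.046, 0.999, -0.003], [0.999, 0.046, 0.003], [0.003, -0.003, -1.0]]
ft_force: [-0.6, -0.1, -2.0]
opening: 0.149
grasp_force: 40.0
```

Run:
```python
from h import *
go(608.8,-130,110,89.6)
c,p,d=shot('wrist','w_held');
```

```text
now [ 458.2 -326.1  117.3] yaw 92.6 F [-0.6 -0.1 -2. ] t 6.2 op 0.149 | shift [0.6299 0.5316 0.0246] turn [-0.0022 -0.0022  0.0352] norms 247.0 3.0
```

View pics/w_held.png

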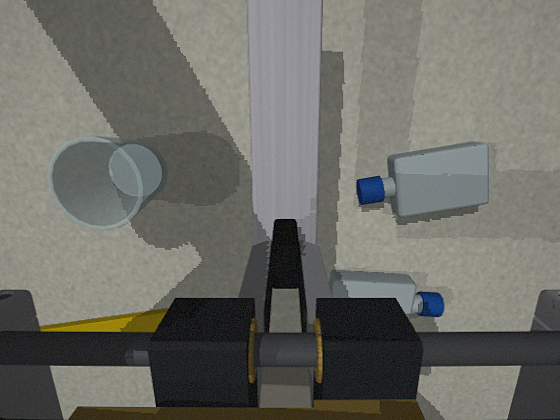

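The bar is held by its tab at (285,250), running straight ahead. I'll measure how it hangs in the tool frame.

```bash
cat >> h.py <<'E'
def held(name,zlo,zhi,half,xlo=25,xhi=220):
    "bar top surface in TCP-centred frame: x tool x, y tool y, z up"
    c,p,d=load(name); W=cloud(c,d).reshape(-1,3); W=W[np.isfinite(W[:,0])]
    s,p0,R=tr(); t=(W-p0)@R; t[:,2]*=-1
    k=t[(t[:,0]>xlo)&(t[:,0]<xhi)&(abs(t[:,1])<half)&(t[:,2]>zlo)&(t[:,2]<zhi)]
    for a in np.arange(xlo,xhi,25):
        m=k[(k[:,0]>=a)&(k[:,0]<a+25)]
        if len(m)>20: print(a,len(m),'ymid',((np.percentile(m[:,1],1)+np.percentile(m[:,1],99))/2).round(1),'w',np.ptp(np.percentile(m[:,1],[1,99])).round(1),'z',np.median(m[:,2]).round(1))
    print('xmax',k[:,0].max().round(1))
E
python3 - <<'E'
from h import *
held('w_held',-45,25,40)
E
```

```text
25 2692 ymid 0.7 w 39.0 z -11.3
50 2973 ymid 0.8 w 38.9 z -11.3
75 3306 ymid 1.0 w 38.6 z -11.4
100 3675 ymid 1.0 w 38.7 z -11.4
125 1877 ymid 0.8 w 38.8 z -11.4
xmax 137.0
```

Request:
arm_command(steps=[[[0.12, 0.1, 0], [0, 0, 0.005]], [[0.22, 0.2, 0], [0, 0, 0.01]], [[0.32, 0.3, 0], [0, 0, 0.015]], [[0.4, 0.4, 0], [0, 0, 0.02]], [[0.44, 0.48, 0], [0, 0, 0.03]], [[0.46, 0.525, 0], [0, 0, 0.035]], [[0.46, 0.525, 0], [0, 0, 0.035]], [[0.46, 0.525, 0], [0, 0, 0.035]]])

```text
clock: 6.92
tcp_pos: [609.5, -181.3, 117.3]
tcp_rot: [[0.005, 1.0, -0.004], [1.0, -0.005, 0.001], [0.001, -0.004, -1.0]]
ft_force: [-0.3, 0.9, -2.7]
opening: 0.146
grasp_force: 40.0
```

Run:
```python
from h import *
c,p,d=shot('wrist','w_held2'); held('w_held2',-45,25,40)
go(608.8,-170,60,89.6)
W=cloud(c,d); seg(W,500,720,-20,275,9,15,'base')
k=seg(W,560,660,30,80,22,33,'sill')
print(np.percentile(k[:,0],[1,99]),np.percentile(k[:,1],[1,99]))
```

```text
25 2671 ymid 1.3 w 39.0 z -11.8
50 3008 ymid 1.2 w 38.9 z -11.8
75 3288 ymid 1.4 w 38.6 z -11.9
100 3649 ymid 1.3 w 38.7 z -11.9
125 2028 ymid 1.2 w 38.8 z -11.9
xmax 138.1
now [ 609.  -182.1  117.6] yaw 89.6 F [ 0.3  0.7 -2.3] t 7.0 op 0.146 | shift [0.04  0.    0.192] turn [-0.0029 -0.0008  0.0005] norms 59.0 0.3
base 0 c [0. 0.] size [0. 0.] ang 0.0 mean [nan nan nan]
sill 0 c [0. 0.] size [0. 0.] ang 0.0 mean [nan nan nan]h.py:32: RuntimeWarning: Mean of empty slice.
  if pr: print(name,len(k),'c',np.round(r[0],1),'size',np.round(r[1],1),'ang',round(r[2],1),'mean',k.mean(0).round(1))
  ret = um.true_divide(
Traceback (most recent call last):
IndexError: index -1 is out of bounds for axis 0 with size 0
```

Request:
arm_command(steps=[[[0.0, -0.002, 0.08], [0, 0, 0]], [[0.0, -0.002, 0.15], [0, 0, 0]], [[0.0, -0.002, 0.2], [0, 0, 0]], [[0.0, -0.002, 0.208], [0, 0, 0]], [[0.0, -0.002, 0.208], [0, 0, 0]], [[0.0, -0.002, 0.208], [0, 0, 0]]])

```text
clock: 7.47
tcp_pos: [609.7, -183.3, 57.9]
tcp_rot: [[0.008, 1.0, 0.0], [1.0, -0.008, -0.0], [-0.0, 0.0, -1.0]]
ft_force: [-0.2, -0.0, -2.3]
opening: 0.148
grasp_force: 40.0
```

Run:
```python
from h import *
go(608.3,-60,54.5,89.6)
```

```text
now [ 609.7 -183.3   57.9] yaw 89.5 F [-0.2 -0.  -2.3] t 7.5 op 0.148 | shift [ 0.4111 -0.0079  0.0113] turn [ 0.0001  0.0001 -0.0007] norms 123.0 0.1
```

Request:
arm_command(steps=[[[0.06, -0.004, 0.008], [0, 0, 0]], [[0.12, -0.004, 0.008], [0, 0, 0]], [[0.18, -0.004, 0.009], [0, 0, 0]], [[0.24, -0.004, 0.01], [0, 0, 0]], [[0.3, -0.004, 0.01], [0, 0, 0]], [[0.36, -0.004, 0.01], [0, 0, 0]], [[0.39, -0.004, 0.01], [0, 0, 0]], [[0.39, -0.004, 0.01], [0, 0, 0]]])

```text
clock: 8.13
tcp_pos: [612.1, -65.7, 58.1]
tcp_rot: [[0.007, 1.0, 0.006], [1.0, -0.007, -0.001], [-0.001, 0.006, -1.0]]
ft_force: [-0.2, 0.1, -0.8]
opening: 0.004
grasp_force: 0.0
```

Run:
```python
from h import *
go(608.5,-40,54,89.6)
```

```text
now [612.1 -65.7  58.1] yaw 89.6 F [-0.2  0.1 -0.8] t 8.1 op 0.004 | shift [ 0.0857 -0.0128  0.0137] turn [ 0.0041  0.0005 -0.0001] norms 26.0 0.4
```

The grip closed empty, so the bar slipped out. Looking.

Run:
```python
from h import *
c,p,d=shot('wrist','w_slip'); W=cloud(c,d)
go(608.5,-40,54,89.6)
c2,p2,d2=shot('scene','s_slip'); cv2.imwrite('pics/slip2.png',np.hstack([p,cv2.resize(p2[170:310,250:437],(560,420),interpolation=cv2.INTER_CUBIC)])[:,:,::-1][:, 0:1120])
i=cv2.imread('pics/slip2.png'); cv2.imwrite('pics/slip2.png',cv2.resize(i,(800,300)))
```

```text
now [611.4 -65.7  57.2] yaw 89.6 F [-0.2  0.9  0.1] t 8.2 op 0.008 | shift [ 0.0856 -0.0104  0.0106] turn [0.003  0.0004 0.0003] norms 26.0 0.3
```

View pics/slip2.png

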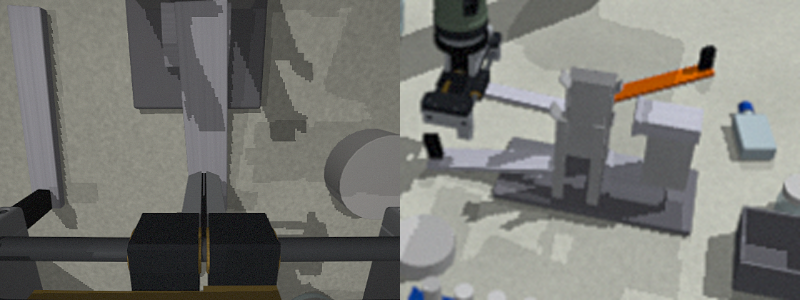

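The bar lies on the sill with its nose in the entry and its tab left behind the gripper. I'll rise, back off and measure.

Request:
arm_command(steps=[[[0, 0, -0.1], [0, 0, 0]], [[0, 0, -0.2], [0, 0, 0]], [[0, 0, -0.3], [0, 0, 0]], [[-0.1, 0, -0.4], [0, 0, 0]], [[-0.2, 0, -0.5], [0, 0, 0]], [[-0.3, 0, -0.6], [0, 0, 0]], [[-0.35, 0, -0.6], [0, 0, 0]], [[-0.35, 0, -0.6], [0, 0, 0]]], fingers=0.5)

```text
clock: 8.9
tcp_pos: [610.4, -174.9, 237.9]
tcp_rot: [[0.011, 1.0, 0.006], [1.0, -0.011, -0.004], [-0.004, 0.006, -1.0]]
ft_force: [-0.0, 0.4, 0.4]
opening: 0.494
grasp_force: 0.0
```

Request:
arm_command(steps=[[[0, 0, 0], [0, 0, 0]], [[0, 0, 0], [0, 0, 0]], [[0, 0, 0], [0, 0, 0]], [[0, 0, 0], [0, 0, 0]]])

```text
clock: 9.23
tcp_pos: [608.3, -168.7, 232.7]
tcp_rot: [[0.005, 1.0, -0.003], [1.0, -0.005, 0.002], [0.002, -0.003, -1.0]]
ft_force: [-0.8, -0.0, 0.5]
opening: 0.501
grasp_force: 0.0
```

Run:
```python
from h import *
c,p,d=shot('wrist','w_slip3'); W=cloud(c,d)
go(608.5,-170,54,89.6)
seg(W,560,660,-200,-30,55,100,'tab'); 
k=W.reshape(-1,3)
for a in range(-140,180,20):
    m=k[(k[:,1]>a)&(k[:,1]<a+20)&(abs(k[:,0]-610)<26)&(k[:,2]>5)&(k[:,2]<55)]
    if len(m)>20: print(a,len(m),np.percentile(m[:,0],[1,99]).round(1),np.percentile(m[:,2],[10,50,90]).round(1))
```

```text
now [ 608.4 -168.9  233.1] yaw 89.7 F [ 0.3 -0.1 -0.1] t 9.3 op 0.5 | shift [-0.0043  0.0016  0.5969] turn [-0.0015 -0.0008  0.0012] norms 179.0 0.2
tab 193 c [ 618.1 -120. ] size [12.9 21.4] ang 0.7 mean [ 618.3 -117.6   56.5]
-140 157 [599.5 634.9] [ 9.1 52.4 54.7]
-120 448 [598.6 635.9] [10.7 13.  38.7]
-100 552 [597.9 635.4] [14.1 15.9 17.4]
-80 637 [597.4 635.8] [17.6 19.3 21. ]
-60 674 [596.5 635.6] [21.2 22.9 24.5]
-40 730 [595.8 635.1] [24.7 26.6 28.5]
-20 921 [584.4 634.6] [12.3 29.9 32. ]
0 1026 [584.6 634.1] [11.8 33.3 35.2]
20 307 [584.8 633.9] [11.3 34.9 36.6]
```

View pics/w_slip3.png

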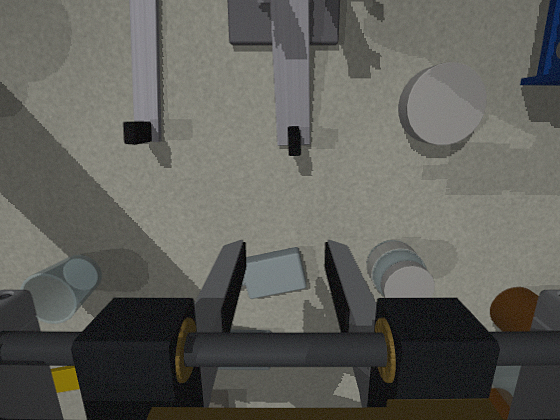

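The bar's nose stopped on the wall beside the entry window, about 4 mm too far in +x. Its tail rests on the bench with the tab at (294,140), pitched about 9.7°. I'll regrasp with the tool tilted to match.

```bash
cat >> h.py <<'E'
def gp(pos,yaw,pitch=0,back=0):
    "as go, with pitch (deg, tool x up) and stand-off back along tool z"
    s,p,R=tr(); a=np.radians(yaw)
    G=np.array([[np.cos(a),np.sin(a),0],[np.sin(a),-np.cos(a),0],[0,0,-1]])@Ro.from_euler('y',pitch,degrees=True).as_matrix()
    pos=np.array(pos)-back*G[:,2]
    sh=R.T@(pos-p)/300; rv=Ro.from_matrix(R.T@G).as_rotvec()/1.5
    print('now',p.round(1),'F',np.round(s['ft_force'],1),'t',round(s['clock'],1),'op',round(s['opening'],3),'| to',pos.round(1),'shift',sh.round(4),'turn',rv.round(4))
E
python3 - <<'E'
from h import *
gp((618.4,-119.5,23.5),91.5,9.7,70)
c,p,d=load('w_slip3'); W=cloud(c,d); seg(W,500,720,-30,60,9,15,'base')
E
```

```text
now [ 608.4 -168.9  233.1] F [ 0.3 -0.1 -0.1] t 9.3 op 0.5 | to [ 618.7 -131.3   92.5] shift [0.1251 0.0347 0.4687] turn [ 0.0003  0.112  -0.021 ]
base 3181 c [608.2  10. ] size [ 44.3 123.2] ang 89.6 mean [604.9  10.1  11.6]
```

Request:
arm_command(steps=[[[0.03, 0.01, 0.12], [0, 0.03, -0.005]], [[0.07, 0.02, 0.24], [0, 0.06, -0.01]], [[0.1, 0.03, 0.36], [0, 0.09, -0.02]], [[0.125, 0.035, 0.44], [0, 0.112, -0.021]], [[0.125, 0.035, 0.469], [0, 0.112, -0.021]], [[0.125, 0.035, 0.469], [0, 0.112, -0.021]], [[0.125, 0.035, 0.469], [0, 0.112, -0.021]], [[0.125, 0.035, 0.469], [0, 0.112, -0.021]]])

```text
clock: 9.95
tcp_pos: [621.4, -133.5, 96.3]
tcp_rot: [[-0.026, 1.0, 0.002], [0.986, 0.025, 0.165], [0.165, 0.007, -0.986]]
ft_force: [0.5, -0.3, 0.2]
opening: 0.499
grasp_force: 0.0
```

Request:
arm_command(steps=[[[0, 0, 0], [0, 0, 0]], [[0, 0, 0], [0, 0, 0]], [[0, 0, 0], [0, 0, 0]], [[0, 0, 0], [0, 0, 0]]])

```text
clock: 10.28
tcp_pos: [620.2, -133.2, 94.9]
tcp_rot: [[-0.025, 1.0, 0.0], [0.986, 0.025, 0.166], [0.166, 0.004, -0.986]]
ft_force: [0.3, 0.5, 0.4]
opening: 0.5
grasp_force: 0.0
```

Run:
```python
from h import *
gp((618.4,-119.5,23.5),91.5,9.7,0)
```

```text
now [ 620.2 -133.2   94.9] F [0.3 0.5 0.4] t 10.3 op 0.5 | to [ 618.4 -119.5   23.5] shift [ 0.0056 -0.0059  0.2423] turn [ 0.003   0.0015 -0.0005]
```

Request:
arm_command(steps=[[[0.005, -0.005, 0.06], [0, 0, 0]], [[0.005, -0.005, 0.12], [0, 0, 0]], [[0.005, -0.005, 0.18], [0, 0, 0]], [[0.005, -0.005, 0.22], [0, 0, 0]], [[0.005, -0.005, 0.24], [0, 0, 0]], [[0.005, -0.005, 0.24], [0, 0, 0]], [[0.005, -0.005, 0.24], [0, 0, 0]], [[0.005, -0.005, 0.24], [0, 0, 0]]])

```text
clock: 10.95
tcp_pos: [619.1, -120.1, 24.2]
tcp_rot: [[-0.025, 1.0, 0.001], [0.986, 0.024, 0.166], [0.166, 0.005, -0.986]]
ft_force: [0.6, -1.1, 0.2]
opening: 0.5
grasp_force: 0.0
```

Request:
arm_command(steps=[[[0, 0, 0], [0, 0, 0]], [[0, 0, 0], [0, 0, 0]], [[0, 0, 0], [0, 0, 0]], [[0, 0, 0], [0, 0, 0]], [[0, 0, 0], [0, 0, 0]], [[0, 0, 0], [0, 0, 0]], [[0, 0, 0], [0, 0, 0]], [[0, 0, 0], [0, 0, 0]]], fingers=0, grip_force=60)

```text
clock: 11.62
tcp_pos: [618.1, -119.6, 23.2]
tcp_rot: [[-0.025, 1.0, -0.001], [0.986, 0.024, 0.167], [0.167, 0.003, -0.986]]
ft_force: [-0.5, 0.5, 0.6]
opening: 0.145
grasp_force: 60.0
```

Request:
arm_command(steps=[[[-0.03, 0, -0.03], [0, 0, 0]], [[-0.07, 0, -0.06], [0, 0, 0]], [[-0.12, 0, -0.1], [0, 0, 0]], [[-0.16, 0, -0.12], [0, -0.03, 0]], [[-0.18, 0, -0.12], [0, -0.06, 0]], [[-0.18, 0, -0.12], [0, -0.1, 0.02]], [[-0.18, 0, -0.12], [0, -0.113, 0.021]], [[-0.18, 0, -0.12], [0, -0.113, 0.021]]])

```text
clock: 12.28
tcp_pos: [619.6, -178.9, 50.1]
tcp_rot: [[0.006, 1.0, 0.0], [1.0, -0.006, -0.001], [-0.001, 0.0, -1.0]]
ft_force: [1.0, 1.8, -3.1]
opening: 0.145
grasp_force: 60.0
```

Request:
arm_command(steps=[[[0, 0, 0], [0, 0, 0]], [[0, 0, 0], [0, 0, 0]], [[0, 0, 0], [0, 0, 0]], [[0, 0, 0], [0, 0, 0]], [[0, 0, 0], [0, 0, 0]], [[0, 0, 0], [0, 0, 0]]])

```text
clock: 12.78
tcp_pos: [619.4, -178.9, 49.4]
tcp_rot: [[0.007, 1.0, -0.0], [1.0, -0.007, -0.001], [-0.001, -0.0, -1.0]]
ft_force: [-0.0, 0.4, -1.9]
opening: 0.142
grasp_force: 60.0
```

Run:
```python
from h import *
c,p,d=shot('wrist','w_h3'); held('w_h3',-45,25,40,25,140)
W=cloud(c,d); seg(W,500,720,-30,80,9,15,'base')
gp((608.5,-175,60),89.6)
```

```text
25 2681 ymid 0.6 w 39.0 z -12.5
50 2932 ymid 0.7 w 39.0 z -12.2
75 3284 ymid 0.7 w 38.6 z -12.1
100 3686 ymid 0.8 w 38.6 z -11.8
125 1894 ymid 0.7 w 38.8 z -11.7
xmax 137.2
base 0 c [0. 0.] size [0. 0.] ang 0.0 mean [nan nan nan]
now [ 619.4 -178.9   49.4] F [-0.  1. -3.] t 12.8 op 0.146 | to [ 608.5 -175.    60. ] shift [ 0.0126 -0.0364 -0.0352] turn [-0.0001  0.0009  0.0001]h.py:32: RuntimeWarning: Mean of empty slice.
  if pr: print(name,len(k),'c',np.round(r[0],1),'size',np.round(r[1],1),'ang',round(r[2],1),'mean',k.mean(0).round(1))
  ret = um.true_divide(
```

Request:
arm_command(steps=[[[0, -0.015, -0.02], [0, 0, 0]], [[0, -0.037, -0.019], [0, 0, 0]], [[0, -0.037, -0.019], [0, 0, 0]], [[0, -0.037, -0.019], [0, 0, 0]], [[0, -0.037, -0.019], [0, 0, 0]], [[0, -0.037, -0.019], [0, 0, 0]], [[0, -0.037, -0.019], [0, 0, 0]], [[0, -0.037, -0.019], [0, 0, 0]]])

```text
clock: 13.5
tcp_pos: [608.4, -178.7, 55.2]
tcp_rot: [[0.007, 1.0, -0.0], [1.0, -0.007, -0.001], [-0.001, -0.0, -1.0]]
ft_force: [-0.1, 0.9, -2.7]
opening: 0.146
grasp_force: 60.0
```

Run:
```python
from h import *
gp((608.3,-126,54.5),89.6)
```

```text
now [ 608.4 -178.7   55.2] F [-0.1  0.9 -2.7] t 13.5 op 0.146 | to [ 608.3 -126.    54.5] shift [ 0.1755 -0.0015  0.0019] turn [-0.      0.001   0.0002]
```

Request:
arm_command(steps=[[[0.025, -0.001, 0.001], [0, 0, 0]], [[0.05, -0.001, 0.001], [0, 0, 0]], [[0.075, -0.001, 0.001], [0, 0, 0]], [[0.1, -0.001, 0.001], [0, 0, 0]], [[0.125, -0.002, 0.001], [0, 0, 0]], [[0.15, -0.002, 0.001], [0, 0, 0]], [[0.17, -0.002, 0.001], [0, 0, 0]], [[0.17, -0.002, 0.001], [0, 0, 0]]])

```text
clock: 14.17
tcp_pos: [608.0, -125.9, 54.8]
tcp_rot: [[0.005, 1.0, -0.0], [1.0, -0.005, -0.001], [-0.001, -0.0, -1.0]]
ft_force: [-0.5, -0.1, -1.7]
opening: 0.146
grasp_force: 60.0
```

Request:
arm_command(steps=[[[0.02, 0, 0], [0, 0, 0]], [[0.04, 0, 0], [0, 0, 0]], [[0.06, 0, 0], [0, 0, 0]], [[0.08, 0, 0], [0, 0, 0]], [[0.08, 0, 0], [0, 0, 0]], [[0.08, 0, 0], [0, 0, 0]]])

```text
clock: 14.67
tcp_pos: [608.2, -103.3, 54.8]
tcp_rot: [[0.006, 1.0, -0.0], [1.0, -0.006, -0.002], [-0.002, -0.0, -1.0]]
ft_force: [0.4, -0.2, -3.0]
opening: 0.145
grasp_force: 60.0
```

Run:
```python
from h import *
gp((608.3,-70,54.5),89.6)
```

```text
now [ 608.2 -103.3   54.8] F [ 0.4 -0.2 -3. ] t 14.7 op 0.145 | to [608.3 -70.   54.5] shift [ 0.1109 -0.0004  0.0007] turn [-0.0001  0.0011  0.0007]
```

Request:
arm_command(steps=[[[0.025, 0, 0], [0, 0, 0]], [[0.05, 0, 0], [0, 0, 0]], [[0.075, 0, 0], [0, 0, 0]], [[0.1, 0, 0], [0, 0, 0]], [[0.125, 0, 0], [0, 0, 0]], [[0.15, 0, 0], [0, 0, 0]], [[0.17, 0, 0], [0, 0, 0]], [[0.17, 0, 0], [0, 0, 0]]])

```text
clock: 15.33
tcp_pos: [608.5, -51.0, 54.7]
tcp_rot: [[0.005, 1.0, -0.0], [1.0, -0.005, -0.001], [-0.001, -0.0, -1.0]]
ft_force: [-0.6, -0.8, -3.2]
opening: 0.143
grasp_force: 60.0
```

Request:
arm_command(steps=[[[0.02, 0, 0], [0, 0, 0]], [[0.04, 0, 0], [0, 0, 0]], [[0.06, 0, 0], [0, 0, 0]], [[0.08, 0, 0], [0, 0, 0]], [[0.1, 0, 0], [0, 0, 0]], [[0.1, 0, 0], [0, 0, 0]]])

```text
clock: 15.83
tcp_pos: [608.6, -21.2, 54.6]
tcp_rot: [[0.006, 1.0, -0.0], [1.0, -0.006, -0.001], [-0.001, -0.0, -1.0]]
ft_force: [0.2, -0.5, -2.0]
opening: 0.148
grasp_force: 60.0
```

Run:
```python
from h import *
gp((608.3,-10,54.5),89.6)
```

```text
now [608.6 -21.2  54.6] F [ 0.2 -0.5 -2. ] t 15.8 op 0.148 | to [608.3 -10.   54.5] shift [ 0.0374 -0.0013  0.0003] turn [-0.0002  0.0005  0.0009]
```

Request:
arm_command(steps=[[[0.01, 0, 0], [0, 0, 0]], [[0.02, 0, 0], [0, 0, 0]], [[0.03, 0, 0], [0, 0, 0]], [[0.04, 0, 0], [0, 0, 0]], [[0.05, 0, 0], [0, 0, 0]], [[0.05, 0, 0], [0, 0, 0]]])

```text
clock: 16.33
tcp_pos: [608.8, -7.0, 54.6]
tcp_rot: [[0.006, 1.0, -0.0], [1.0, -0.006, -0.001], [-0.001, -0.0, -1.0]]
ft_force: [-0.4, 0.1, -2.8]
opening: 0.15
grasp_force: 60.0
```

Request:
arm_command(steps=[[[0.007, 0, 0], [0, 0, 0]], [[0.014, 0, 0], [0, 0, 0]], [[0.021, 0, 0], [0, 0, 0]], [[0.028, 0, 0], [0, 0, 0]], [[0.028, 0, 0], [0, 0, 0]]])

```text
clock: 16.75
tcp_pos: [608.9, 1.2, 54.6]
tcp_rot: [[0.006, 1.0, -0.0], [1.0, -0.006, -0.001], [-0.001, -0.0, -1.0]]
ft_force: [-0.7, 0.1, -2.5]
opening: 0.144
grasp_force: 60.0
```

Request:
arm_command(steps=[[[0.007, 0, 0], [0, 0, 0]], [[0.014, 0, 0], [0, 0, 0]], [[0.021, 0, 0], [0, 0, 0]], [[0.021, 0, 0], [0, 0, 0]]])

```text
clock: 17.08
tcp_pos: [608.9, 7.5, 54.6]
tcp_rot: [[0.006, 1.0, -0.0], [1.0, -0.006, -0.001], [-0.001, -0.0, -1.0]]
ft_force: [-0.8, 0.6, -2.8]
opening: 0.143
grasp_force: 60.0
```

Request:
arm_command(steps=[[[0.007, 0, 0], [0, 0, 0]], [[0.014, 0, 0], [0, 0, 0]], [[0.021, 0, 0], [0, 0, 0]], [[0.021, 0, 0], [0, 0, 0]]])

```text
clock: 17.42
tcp_pos: [609.2, 7.8, 55.8]
tcp_rot: [[0.006, 1.0, -0.0], [1.0, -0.006, -0.011], [-0.011, -0.0, -1.0]]
ft_force: [-3.9, -13.6, 1.1]
opening: 0.147
grasp_force: 60.0
```

Request:
arm_command(steps=[[[0.005, 0, 0], [0, 0, 0]], [[0.01, 0, 0], [0, 0, 0]], [[0.01, 0, 0], [0, 0, 0]], [[0.01, 0, 0], [0, 0, 0]]])

```text
clock: 17.75
tcp_pos: [609.3, 8.0, 56.3]
tcp_rot: [[0.007, 1.0, -0.0], [1.0, -0.007, -0.015], [-0.015, -0.0, -1.0]]
ft_force: [-4.9, -20.7, 4.8]
opening: 0.142
grasp_force: 60.0
```

Request:
arm_command(steps=[[[-0.012, 0, 0], [0, 0, 0]], [[-0.012, 0, 0], [0, 0, 0]], [[-0.012, 0, 0], [0, 0, 0]]])

```text
clock: 18.0
tcp_pos: [609.2, 7.8, 55.6]
tcp_rot: [[0.007, 1.0, -0.0], [1.0, -0.007, -0.009], [-0.009, 0.0, -1.0]]
ft_force: [-2.5, -12.6, 1.9]
opening: 0.15
grasp_force: 60.0
```

Firm stop felt, about 20 N with no more travel at 46 mm depth, which is within the expected 35–60. Releasing and rising.

Request:
arm_command(steps=[[[0, 0, 0], [0, 0, 0]], [[0, 0, 0], [0, 0, 0]], [[0, 0, 0], [0, 0, 0]], [[0, 0, 0], [0, 0, 0]], [[-0.003, 0, 0], [0, 0, 0]], [[-0.005, 0, 0], [0, 0, 0]], [[-0.005, 0, 0], [0, 0, 0]]], fingers=0.4, grip_force=20)

```text
clock: 18.58
tcp_pos: [609.1, 11.4, 54.7]
tcp_rot: [[0.006, 1.0, 0.0], [1.0, -0.006, -0.001], [-0.001, 0.0, -1.0]]
ft_force: [-0.8, 0.4, 0.2]
opening: 0.398
grasp_force: 0.0
```

Request:
arm_command(steps=[[[-0.01, 0, -0.08], [0, 0, 0]], [[-0.02, 0, -0.18], [0, 0, 0]], [[-0.1, 0, -0.28], [0, 0, 0]], [[-0.2, 0, -0.4], [0, 0, 0]], [[-0.3, 0, -0.5], [0, 0, 0]], [[-0.4, 0, -0.6], [0, 0, 0]], [[-0.4, 0, -0.65], [0, 0, 0]], [[-0.4, 0, -0.65], [0, 0, 0]]])

```text
clock: 19.25
tcp_pos: [611.3, -111.6, 256.2]
tcp_rot: [[0.01, 1.0, 0.011], [1.0, -0.01, -0.005], [-0.005, 0.011, -1.0]]
ft_force: [-0.2, 0.5, -0.3]
opening: 0.399
grasp_force: 0.0
```

Run:
```python
from h import *
c,p,d=shot('wrist','w_in'); W=cloud(c,d)
seg(W,570,650,-40,60,70,95,'tab'); k=seg(W,570,650,-30,40,34,48,'bar')
seg(W,500,720,-30,40,9,15,'base')
go(590,-296,180,12)
c,p,d=shot('top','t2'); W=cloud(c,d)
for n,b in dict(A=(530,650,-360,-235),B=(480,620,-475,-365),C=(390,520,300,410)).items(): seg(W,*b,18,40,n)
```

```text
tab 349 c [609.9  10. ] size [13.8 23.1] ang 2.2 mean [609.8   9.6  83. ]
bar 953 c [609.4  19.8] size [39.3 40.3] ang 0.1 mean [610.3  22.3  39. ]
base 3188 c [608.3  14.2] size [ 51.3 123.2] ang 89.8 mean [607.7  11.9  11.6]
now [ 609.9 -109.7  252.8] yaw 89.5 F [-0.6  0.7 -0.4] t 19.3 op 0.399 | shift [-0.6208 -0.0625  0.2442] turn [ 0.0048 -0.0011  0.902 ] norms 201.0 77.5
A 430 c [ 580.3 -298.4] size [104.3  56.4] ang 11.1 mean [ 587.2 -296.1   25.8]
B 433 c [ 560.9 -419.4] size [ 53.3 111.2] ang 88.3 mean [ 550.7 -418.5   25.9]
C 427 c [443.1 354.4] size [107.4  52. ] ang 12.1 mean [450.7 355.1  25.1]
```

The wide bar stays home, with its tab at y=10 as predicted. Now flask A; I'll turn over it and look.

```bash
cat >> h.py <<'E'
def flask(name,x0,x1,y0,y1,zlo=20,zhi=33):
    c,p,d=load(name); W=cloud(c,d); P=p.astype(int)
    m=(W[...,0]>x0)&(W[...,0]<x1)&(W[...,1]>y0)&(W[...,1]<y1)&(W[...,2]>zlo)&(W[...,2]<zhi)
    blue=m&(P[...,2]-P[...,0]>50); k=W[m][:,:2]; b=W[blue][:,:2].mean(0)
    r=cv2.minAreaRect(k.astype(np.float32)); bx=cv2.boxPoints(r); e1=bx[1]-bx[0]; e2=bx[2]-bx[1]
    e=e1 if np.linalg.norm(e1)>np.linalg.norm(e2) else e2; e=e/np.linalg.norm(e)
    if e@(b-np.array(r[0]))<0: e=-e
    n=np.array([-e[1],e[0]]); t=k@e; back=np.percentile(t,0.5); body=k[t<back+70]; l=body@n
    lo,hi=np.percentile(l,[0.5,99.5]); o=e*(back+40)+n*(lo+hi)/2
    print(name,len(k),'origin',o.round(1),'yaw',np.degrees(np.arctan2(e[1],e[0])).round(1),'width',(hi-lo).round(1),'len',(t.max()-back).round(1),'ztop',np.median(W[m][:,2]).round(1))
E
python3 - <<'E'
from h import *
for b in ((530,650,-360,-235),(480,630,-475,-365),(370,520,300,410)): flask('t2',*b)
go(530,-308,200,12)
E
```

```text
t2 409 origin [ 591.4 -295.5] yaw -167.6 width 53.5 len 103.8 ztop 26.0
t2 406 origin [ 546.2 -419.4] yaw -2.3 width 51.3 len 110.3 ztop 26.5
t2 407 origin [455.9 356.8] yaw -167.2 width 50.7 len 110.0 ztop 25.3
now [ 608.4 -108.4  250. ] yaw 89.6 F [-0.1 -0.7 -1.2] t 19.4 op 0.399 | shift [-0.6671 -0.2568  0.1672] turn [1.300e-03 2.000e-04 9.028e-01] norms 220.0 77.6h.py:53: RuntimeWarning: Mean of empty slice.
  blue=m&(P[...,2]-P[...,0]>50); k=W[m][:,:2]; b=W[blue][:,:2].mean(0)
  ret = um.true_divide(
```

Request:
arm_command(steps=[[[-0.1, -0.04, 0.02], [0, 0, 0.09]], [[-0.22, -0.08, 0.05], [0, 0, 0.18]], [[-0.35, -0.13, 0.08], [0, 0, 0.27]], [[-0.48, -0.18, 0.12], [0, 0, 0.36]], [[-0.6, -0.23, 0.15], [0, 0, 0.45]], [[-0.667, -0.257, 0.167], [0, 0, 0.53]], [[-0.667, -0.257, 0.167], [0, 0, 0.61]], [[-0.667, -0.257, 0.167], [0, 0, 0.69]]], fingers=1)

```text
clock: 20.02
tcp_pos: [527.4, -307.1, 195.5]
tcp_rot: [[0.849, 0.528, -0.006], [0.528, -0.849, 0.004], [-0.003, -0.006, -1.0]]
ft_force: [0.4, 0.3, 0.6]
opening: 0.929
grasp_force: 0.0
```

Request:
arm_command(steps=[[[0, 0, 0], [0, 0, 0.08]], [[0, 0, 0], [0, 0, 0.16]], [[0, 0, 0], [0, 0, 0.212]], [[0, 0, 0], [0, 0, 0.212]], [[0, 0, 0], [0, 0, 0.212]], [[0, 0, 0], [0, 0, 0.212]], [[0, 0, 0], [0, 0, 0.212]]])

```text
clock: 20.6
tcp_pos: [529.6, -307.3, 199.0]
tcp_rot: [[0.969, 0.245, -0.001], [0.245, -0.969, -0.0], [-0.001, 0.0, -1.0]]
ft_force: [-0.7, -0.6, -0.5]
opening: 0.996
grasp_force: 0.0
```

```bash
sed -i 's/>50); k=W/>25); k=W/' h.py
python3 - <<'E'
from h import *
shot('wrist','wA'); flask('wA',490,670,-370,-225)
go(591.4,-295.5,100,12.4)
E
```

```text
wA 4201 origin [ 592.4 -295. ] yaw -166.8 width 53.1 len 109.3 ztop 25.4
now [ 529.7 -307.5  199.3] yaw 14.2 F [-0.   0.1 -0.5] t 20.6 op 1.0 | shift [0.2097 0.0114 0.3309] turn [0.0004 0.0006 0.0207] norms 118.0 1.8
```

Request:
arm_command(steps=[[[0.1, 0.01, 0.15], [0, 0, 0.012]], [[0.213, 0.013, 0.3], [0, 0, 0.012]], [[0.213, 0.013, 0.4], [0, 0, 0.012]], [[0.213, 0.013, 0.5], [0, 0, 0.012]], [[0.213, 0.013, 0.6], [0, 0, 0.012]], [[0.213, 0.013, 0.637], [0, 0, 0.012]], [[0.213, 0.013, 0.637], [0, 0, 0.012]], [[0.213, 0.013, 0.637], [0, 0, 0.012]]])

```text
clock: 21.32
tcp_pos: [593.0, -297.0, 9.5]
tcp_rot: [[0.974, 0.226, 0.0], [0.226, -0.974, -0.002], [0.0, 0.002, -1.0]]
ft_force: [0.4, 0.2, 0.1]
opening: 0.997
grasp_force: 0.0
```

Request:
arm_command(steps=[[[0, 0, 0], [0, 0, 0]], [[0, 0, 0], [0, 0, 0]], [[0, 0, 0], [0, 0, 0]], [[0, 0, 0], [0, 0, 0]]])

```text
clock: 21.65
tcp_pos: [593.9, -297.5, 11.1]
tcp_rot: [[0.974, 0.226, 0.003], [0.226, -0.974, -0.004], [0.002, 0.004, -1.0]]
ft_force: [0.9, 0.7, 0.8]
opening: 1.001
grasp_force: 0.0
```

Run:
```python
from h import *
go(592.4,-295,8,13.2)
```

```text
now [ 593.9 -297.5   11.1] yaw 13.1 F [0.9 0.7 0.8] t 21.6 op 1.001 | shift [-0.0028 -0.0093  0.0104] turn [ 0.0027 -0.0014 -0.0016] norms 4.0 0.3
```

Request:
arm_command(steps=[[[-0.003, -0.009, 0.008], [0, 0, 0]], [[-0.003, -0.009, 0.008], [0, 0, 0]], [[-0.003, -0.009, 0.008], [0, 0, 0]], [[-0.003, -0.009, 0.008], [0, 0, 0]], [[-0.003, -0.009, 0.008], [0, 0, 0]], [[-0.003, -0.009, 0.008], [0, 0, 0]], [[-0.003, -0.009, 0.008], [0, 0, 0]], [[-0.003, -0.009, 0.008], [0, 0, 0]]], fingers=0.3, grip_force=25)

```text
clock: 22.32
tcp_pos: [591.2, -294.2, 6.4]
tcp_rot: [[0.974, 0.226, -0.0], [0.226, -0.974, -0.001], [-0.0, 0.001, -1.0]]
ft_force: [-0.6, 0.6, -0.3]
opening: 0.573
grasp_force: 25.0
```

Request:
arm_command(steps=[[[0, 0, 0], [0, 0, 0]], [[0, 0, 0], [0, 0, 0]], [[0, 0, 0], [0, 0, 0]], [[0, 0, 0], [0, 0, 0]]])

```text
clock: 22.65
tcp_pos: [591.2, -294.2, 6.4]
tcp_rot: [[0.974, 0.226, -0.0], [0.226, -0.974, -0.001], [-0.0, 0.001, -1.0]]
ft_force: [0.2, 0.7, -0.4]
opening: 0.571
grasp_force: 25.0
```

Request:
arm_command(steps=[[[0, 0, -0.1], [0, 0, 0]], [[0, 0, -0.2], [0, 0, 0]], [[0, 0, -0.3], [0, 0, -0.08]], [[0, 0, -0.4], [0, 0, -0.16]], [[0, 0, -0.5], [0, 0, -0.24]], [[0, 0, -0.6], [0, 0, -0.32]], [[0, 0, -0.7], [0, 0, -0.4]], [[0, 0, -0.75], [0, 0, -0.48]]])

```text
clock: 23.32
tcp_pos: [592.6, -294.8, 236.4]
tcp_rot: [[0.578, 0.816, 0.005], [0.816, -0.578, -0.005], [-0.001, 0.007, -1.0]]
ft_force: [0.6, -0.4, -0.7]
opening: 0.571
grasp_force: 25.0
```

Run:
```python
from h import *
go(608.9,107.8,235,179.6)
```

```text
now [ 592.6 -294.8  236.4] yaw 54.7 F [ 0.6 -0.4 -0.7] t 23.3 op 0.571 | shift [ 1.126  -0.732  -0.0018] turn [ 0.002   0.0057 -1.4537] norms 403.0 124.9
```

Request:
arm_command(steps=[[[0.08, -0.05, 0], [0, 0, -0.08]], [[0.17, -0.11, 0], [0, 0, -0.16]], [[0.26, -0.17, 0], [0, 0, -0.24]], [[0.35, -0.23, 0], [0, 0, -0.32]], [[0.44, -0.29, 0], [0, 0, -0.4]], [[0.53, -0.35, 0], [0, 0, -0.48]], [[0.6, -0.39, 0], [0, 0, -0.56]], [[0.63, -0.41, 0], [0, 0, -0.64]]])

```text
clock: 23.98
tcp_pos: [601.2, -64.9, 231.0]
tcp_rot: [[-0.34, 0.941, -0.0], [0.941, 0.34, 0.0], [0.0, -0.0, -1.0]]
ft_force: [-0.1, -0.0, -1.2]
opening: 0.576
grasp_force: 25.0
```

Run:
```python
from h import *
go(608.9,107.8,235,179.6)
```

```text
now [601.2 -64.9 231. ] yaw 109.8 F [-0.1 -0.  -1.2] t 24.0 op 0.576 | shift [ 0.5328  0.2195 -0.0133] turn [-1.000e-04 -3.000e-04 -8.116e-01] norms 173.0 69.8
```

Request:
arm_command(steps=[[[0.07, 0.03, -0.013], [0, 0, -0.08]], [[0.15, 0.06, -0.013], [0, 0, -0.16]], [[0.23, 0.1, -0.013], [0, 0, -0.24]], [[0.31, 0.13, -0.013], [0, 0, -0.32]], [[0.39, 0.16, -0.013], [0, 0, -0.4]], [[0.47, 0.2, -0.013], [0, 0, -0.48]], [[0.533, 0.22, -0.013], [0, 0, -0.56]], [[0.533, 0.22, -0.013], [0, 0, -0.64]]])

```text
clock: 24.65
tcp_pos: [610.2, 108.3, 234.4]
tcp_rot: [[-0.966, 0.26, -0.001], [0.26, 0.966, 0.001], [0.001, 0.0, -1.0]]
ft_force: [0.3, -0.5, -1.3]
opening: 0.573
grasp_force: 25.0
```

Request:
arm_command(steps=[[[0, 0, 0], [0, 0, -0.08]], [[0, 0, 0], [0, 0, -0.16]], [[0, 0, 0], [0, 0, -0.18]], [[0, 0, 0], [0, 0, -0.18]], [[0, 0, 0], [0, 0, -0.18]], [[0, 0, 0], [0, 0, -0.18]], [[0, 0, 0], [0, 0, -0.18]]])

```text
clock: 25.23
tcp_pos: [610.8, 104.1, 234.7]
tcp_rot: [[-1.0, 0.004, -0.0], [0.004, 1.0, -0.002], [0.0, -0.002, -1.0]]
ft_force: [0.7, -0.0, -0.3]
opening: 0.573
grasp_force: 25.0
```

Run:
```python
from h import *
go(608.9,107.8,190,179.6)
c,p,d=shot('wrist','wAh'); W=cloud(c,d).reshape(-1,3); s,p0,R=tr(); t=(W-p0)@R; P=p.reshape(-1,3).astype(int)
b=(P[:,2]-P[:,0]>25)&(abs(t[:,1])<40)&(t[:,2]>-35)&(t[:,2]<15); k=t[b]; print(len(k),k.min(0).round(1) if len(k) else '',k.max(0) if len(k) else '')
m=(abs(t[:,1])<40)&(t[:,2]>-32)&(t[:,2]<10)&(t[:,0]>10); k=t[m]; print(len(k),np.percentile(k,[1,99],axis=0).round(1) if len(k) else '')
```

```text
now [610.8 104.1 234.7] yaw 179.8 F [ 0.7 -0.  -0.3] t 25.2 op 0.573 | shift [0.0065 0.0127 0.149 ] turn [-0.001  -0.0001  0.0018] norms 45.0 0.2
113 [-70.8 -12.6 -19.1] [-50.38658984   8.85602179  -3.27069905]
6217 [[ 10.4 -27.1 -20.7]
 [ 39.4  24.7   0.9]]
```

View pics/wAh.png

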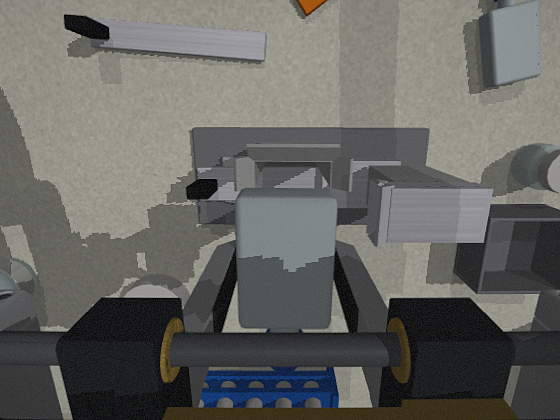

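The flask is held straight at (285,258), centred on the shaft side with its cap at the far side. Correcting, then lowering.

Request:
arm_command(steps=[[[0.0065, 0.013, 0.04], [0, 0, 0.002]], [[0.0065, 0.013, 0.09], [0, 0, 0.002]], [[0.0065, 0.013, 0.125], [0, 0, 0.002]], [[0.0065, 0.013, 0.125], [0, 0, 0.002]], [[0.0065, 0.013, 0.125], [0, 0, 0.002]], [[0.0065, 0.013, 0.125], [0, 0, 0.002]], [[0.0065, 0.013, 0.125], [0, 0, 0.002]], [[0.0065, 0.013, 0.125], [0, 0, 0.002]]])

```text
clock: 25.95
tcp_pos: [609.7, 108.0, 198.3]
tcp_rot: [[-1.0, 0.007, 0.002], [0.007, 1.0, -0.001], [-0.002, -0.001, -1.0]]
ft_force: [0.5, -0.1, -0.8]
opening: 0.573
grasp_force: 25.0
```

Run:
```python
from h import *
go(608.9,107.8,92,179.6)
```

```text
now [609.7 108.  198.3] yaw 179.6 F [ 0.5 -0.1 -0.8] t 25.9 op 0.573 | shift [ 3.200e-03 -2.000e-04  3.544e-01] turn [-0.0009  0.0013  0.0002] norms 106.0 0.1
```

Request:
arm_command(steps=[[[0.003, 0, 0.04], [0, 0, 0]], [[0.003, 0, 0.08], [0, 0, 0]], [[0.003, 0, 0.11], [0, 0, 0]], [[0.003, 0, 0.14], [0, 0, 0]], [[0.003, 0, 0.17], [0, 0, 0]], [[0.003, 0, 0.19], [0, 0, 0]], [[0.003, 0, 0.19], [0, 0, 0]]])

```text
clock: 26.53
tcp_pos: [606.5, 107.8, 137.8]
tcp_rot: [[-1.0, 0.007, -0.004], [0.007, 1.0, -0.002], [0.004, -0.002, -1.0]]
ft_force: [-0.6, -0.5, -1.5]
opening: 0.574
grasp_force: 25.0
```

Request:
arm_command(steps=[[[0, 0, 0.04], [0, 0, 0]], [[0, 0, 0.08], [0, 0, 0]], [[0, 0, 0.11], [0, 0, 0]], [[0, 0, 0.14], [0, 0, 0]], [[0, 0, 0.16], [0, 0, 0]], [[0, 0, 0.16], [0, 0, 0]], [[0, 0, 0.16], [0, 0, 0]]])

```text
clock: 27.12
tcp_pos: [607.7, 107.8, 91.7]
tcp_rot: [[-1.0, 0.007, -0.001], [0.007, 1.0, -0.002], [0.001, -0.002, -1.0]]
ft_force: [0.1, -0.2, -1.4]
opening: 0.579
grasp_force: 25.0
```

Request:
arm_command(steps=[[[0, 0, 0], [0, 0, 0]], [[0, 0, 0], [0, 0, 0]], [[0, 0, 0], [0, 0, 0]], [[0, 0, 0], [0, 0, 0]], [[0, 0, 0], [0, 0, 0]], [[0, 0, 0], [0, 0, 0]]], fingers=0.75)

```text
clock: 27.62
tcp_pos: [608.2, 107.8, 92.6]
tcp_rot: [[-1.0, 0.007, 0.001], [0.007, 1.0, -0.001], [-0.001, -0.001, -1.0]]
ft_force: [1.1, -0.0, -0.4]
opening: 0.748
grasp_force: 0.0
```

Request:
arm_command(steps=[[[0, 0, -0.1], [0, 0, 0]], [[0, 0, -0.2], [0, 0, 0]], [[0, 0, -0.3], [0, 0, 0]], [[0.05, 0, -0.42], [0, 0, 0]], [[0.1, 0, -0.52], [0, 0, 0]], [[0.15, 0, -0.6], [0, 0, 0]], [[0.17, 0, -0.6], [0, 0, 0]], [[0.17, 0, -0.6], [0, 0, 0]]])

```text
clock: 28.28
tcp_pos: [557.2, 108.7, 274.4]
tcp_rot: [[-1.0, 0.006, 0.004], [0.006, 1.0, -0.001], [-0.004, -0.001, -1.0]]
ft_force: [0.3, -0.1, -1.0]
opening: 0.75
grasp_force: 0.0
```

Run:
```python
from h import *
c,p,d=shot('wrist','w1'); W=cloud(c,d).reshape(-1,3)
m=(abs(W[:,0]-609)<38)&(abs(W[:,1]-108)<24); k=W[m]; 
for lo,hi in((8,20),(20,50),(50,62),(62,70),(70,150)): print(lo,hi,((k[:,2]>lo)&(k[:,2]<hi)).sum())
q=k[(k[:,2]>50)&(k[:,2]<80)]; A=np.c_[q[:,:2]-[609,108],np.ones(len(q))]; print(np.linalg.lstsq(A,q[:,2],rcond=None)[0])
P=p.reshape(-1,3).astype(int); b=(P[:,2]-P[:,0]>25)&(abs(W[:,1]-108)<18)&(W[:,0]>640)&(W[:,2]>20); print('cap',W[b].mean(0),W[b].max(0))
shot('top','t3'); flask('t3',370,520,290,420)
flask('t3',460,640,-485,-350)
go(560,-419,180,-2)
```

```text
8 20 0
20 50 0
50 62 0
62 70 1383
70 150 0
[1.12607995e-03 6.25226315e-04 6.59224437e+01]
cap [826.80179316 108.78118162  52.10813244] [915.38859195 125.97741258  66.61140189]
t3 405 origin [455.8 356.3] yaw -166.5 width 50.6 len 109.7 ztop 25.4
t3 406 origin [ 545.7 -419.2] yaw -1.2 width 51.9 len 110.3 ztop 25.8
now [556.4 108.4 270.8] yaw 179.6 F [-0.  -0.5 -0.4] t 28.4 op 0.754 | shift [-0.0239 -1.7574  0.3056] turn [ 1.8000e-03 -1.7000e-03 -2.0755e+00] norms 535.0 178.4
```

Flask 1 lies level on the bar, its top at 65.9 mm as expected. Next is flask B, which needs no turn (tool yaw 179).

Request:
arm_command(steps=[[[0, -0.1, 0], [0, 0, 0]], [[0, -0.2, 0], [0, 0, 0]], [[-0.02, -0.3, 0], [0, 0, 0]], [[-0.04, -0.42, 0.02], [0, 0, 0]], [[-0.06, -0.55, 0.05], [0, 0, 0]], [[-0.08, -0.68, 0.08], [0, 0, 0]], [[-0.1, -0.8, 0.1], [0, 0, 0]], [[-0.12, -0.92, 0.12], [0, 0, 0]]], fingers=1)

```text
clock: 29.05
tcp_pos: [590.3, -169.5, 232.8]
tcp_rot: [[-1.0, 0.007, -0.005], [0.007, 1.0, 0.001], [0.005, 0.001, -1.0]]
ft_force: [1.1, 0.3, 0.5]
opening: 1.001
grasp_force: 0.0
```

Run:
```python
from h import *
go(596,-419,200,178.8)
```

```text
now [ 590.3 -169.5  232.8] yaw 179.6 F [1.1 0.3 0.5] t 29.1 op 1.001 | shift [-0.0256 -0.8316  0.1084] turn [ 0.0005 -0.0033  0.0092] norms 252.0 0.8
```

Request:
arm_command(steps=[[[0, -0.12, 0.05], [0, 0, 0]], [[-0.02, -0.25, 0.08], [0, 0, 0]], [[-0.02, -0.38, 0.1], [0, 0, 0]], [[-0.02, -0.51, 0.1], [0, 0, 0]], [[-0.02, -0.64, 0.1], [0, 0, 0.009]], [[-0.02, -0.75, 0.1], [0, 0, 0.009]], [[-0.02, -0.82, 0.1], [0, 0, 0.009]], [[-0.02, -0.82, 0.1], [0, 0, 0.009]]])

```text
clock: 29.72
tcp_pos: [593.3, -418.7, 202.4]
tcp_rot: [[-1.0, 0.026, -0.004], [0.026, 1.0, 0.0], [0.004, -0.0, -1.0]]
ft_force: [-0.4, 0.7, 0.0]
opening: 0.999
grasp_force: 0.0
```

Request:
arm_command(steps=[[[0, 0, 0], [0, 0, 0]], [[0, 0, 0], [0, 0, 0]], [[0, 0, 0], [0, 0, 0]], [[0, 0, 0], [0, 0, 0]], [[0, 0, 0], [0, 0, 0]]])

```text
clock: 30.13
tcp_pos: [596.1, -412.5, 207.3]
tcp_rot: [[-1.0, 0.018, 0.0], [0.018, 1.0, -0.001], [-0.0, -0.001, -1.0]]
ft_force: [-0.2, -0.6, 0.5]
opening: 1.001
grasp_force: 0.0
```

Run:
```python
from h import *
shot('wrist','wB'); flask('wB',470,650,-490,-355)
go(545.7,-419.2,9,178.8)
```

```text
wB 3903 origin [ 547.2 -420.1] yaw -1.1 width 53.3 len 108.7 ztop 25.5
now [ 596.1 -412.7  207.5] yaw 178.9 F [ 0.1 -0.5 -0.4] t 30.2 op 0.998 | shift [ 0.1678 -0.0235  0.6615] turn [-0.0011  0.0002  0.0016] norms 205.0 0.2
```

Request:
arm_command(steps=[[[0.1, -0.015, 0.08], [0, 0, 0]], [[0.163, -0.025, 0.18], [0, 0, 0]], [[0.163, -0.025, 0.28], [0, 0, 0]], [[0.163, -0.025, 0.38], [0, 0, 0]], [[0.163, -0.025, 0.48], [0, 0, 0]], [[0.163, -0.025, 0.57], [0, 0, 0]], [[0.163, -0.025, 0.63], [0, 0, 0]], [[0.163, -0.025, 0.663], [0, 0, 0]]])

```text
clock: 30.85
tcp_pos: [545.1, -418.6, 4.9]
tcp_rot: [[-1.0, 0.019, -0.004], [0.019, 1.0, 0.002], [0.004, 0.002, -1.0]]
ft_force: [-0.4, 0.5, 0.1]
opening: 1.002
grasp_force: 0.0
```

Request:
arm_command(steps=[[[0, 0, 0], [0, 0, 0]], [[0, 0, 0], [0, 0, 0]], [[0, 0, 0], [0, 0, 0]], [[0, 0, 0], [0, 0, 0]], [[0, 0, 0], [0, 0, 0]], [[0, 0, 0], [0, 0, 0]]])

```text
clock: 31.35
tcp_pos: [547.3, -421.5, 9.7]
tcp_rot: [[-1.0, 0.02, 0.002], [0.02, 1.0, -0.003], [-0.002, -0.003, -1.0]]
ft_force: [0.7, -0.8, 0.2]
opening: 1.001
grasp_force: 0.0
```

Run:
```python
from h import *
go(547.2,-420.1,8,178.9)
```

```text
now [ 547.3 -421.5    9.7] yaw 178.9 F [ 0.7 -0.8  0.2] t 31.4 op 1.001 | shift [0.0006 0.0045 0.0057] turn [-0.0021  0.0012 -0.0006] norms 2.0 0.2
```

Good. Grip and lift.

Request:
arm_command(steps=[[[0, 0.004, 0.004], [0, 0, 0]], [[0, 0.004, 0.004], [0, 0, 0]], [[0, 0.004, 0.004], [0, 0, 0]], [[0, 0.004, 0.004], [0, 0, 0]], [[0, 0.004, 0.004], [0, 0, 0]], [[0, 0.004, 0.004], [0, 0, 0]], [[0, 0.004, 0.004], [0, 0, 0]], [[0, 0.004, 0.004], [0, 0, 0]]], fingers=0.3, grip_force=25)

```text
clock: 32.02
tcp_pos: [546.6, -419.5, 6.9]
tcp_rot: [[-1.0, 0.02, -0.0], [0.02, 1.0, -0.001], [0.0, -0.001, -1.0]]
ft_force: [-0.8, 0.2, 0.2]
opening: 0.573
grasp_force: 25.0
```

Request:
arm_command(steps=[[[0, 0, 0], [0, 0, 0]], [[0, 0, 0], [0, 0, 0]], [[0, 0, 0], [0, 0, 0]]])

```text
clock: 32.27
tcp_pos: [546.6, -419.5, 6.9]
tcp_rot: [[-1.0, 0.02, -0.0], [0.02, 1.0, -0.001], [0.0, -0.001, -1.0]]
ft_force: [0.5, 0.8, -0.6]
opening: 0.573
grasp_force: 25.0
```

Request:
arm_command(steps=[[[0, 0, -0.1], [0, 0, 0]], [[0, 0, -0.2], [0, 0, 0]], [[0, 0, -0.3], [0, 0, 0]], [[-0.02, 0.08, -0.4], [0, 0, 0]], [[-0.04, 0.16, -0.5], [0, 0, 0]], [[-0.06, 0.26, -0.6], [0, 0, 0]], [[-0.08, 0.37, -0.68], [0, 0, 0]], [[-0.1, 0.49, -0.75], [0, 0, 0]]])

```text
clock: 32.93
tcp_pos: [579.9, -273.5, 233.8]
tcp_rot: [[-1.0, 0.021, 0.002], [0.021, 1.0, -0.003], [-0.003, -0.003, -1.0]]
ft_force: [0.9, 0.6, -0.3]
opening: 0.57
grasp_force: 25.0
```

Run:
```python
from h import *
go(608.9,107.8,235,179.6)
```

```text
now [ 579.9 -273.5  233.8] yaw 178.8 F [ 0.9  0.6 -0.3] t 32.9 op 0.57 | shift [-0.0694  1.2728 -0.008 ] turn [-0.0022  0.0017 -0.0097] norms 382.0 0.9
```

Request:
arm_command(steps=[[[-0.02, 0.12, 0], [0, 0, 0]], [[-0.03, 0.24, 0], [0, 0, 0]], [[-0.04, 0.36, 0], [0, 0, 0]], [[-0.05, 0.48, 0], [0, 0, -0.01]], [[-0.05, 0.6, 0], [0, 0, -0.01]], [[-0.06, 0.72, 0], [0, 0, -0.01]], [[-0.065, 0.84, 0], [0, 0, -0.01]], [[-0.067, 0.95, 0], [0, 0, -0.01]]])

```text
clock: 33.6
tcp_pos: [605.0, 12.9, 230.8]
tcp_rot: [[-1.0, 0.005, 0.0], [0.005, 1.0, -0.001], [-0.0, -0.001, -1.0]]
ft_force: [0.9, -0.4, -0.5]
opening: 0.573
grasp_force: 25.0
```

Request:
arm_command(steps=[[[0, 0.1, 0], [0, 0, 0]], [[0, 0.2, 0], [0, 0, 0]], [[0, 0.28, 0], [0, 0, 0]], [[0, 0.32, 0], [0, 0, 0]], [[0, 0.32, 0], [0, 0, 0]], [[0, 0.32, 0], [0, 0, 0]], [[0, 0.32, 0], [0, 0, 0]], [[0, 0.32, 0], [0, 0, 0]]])

```text
clock: 34.27
tcp_pos: [605.8, 105.0, 230.6]
tcp_rot: [[-1.0, 0.007, -0.0], [0.007, 1.0, -0.002], [0.0, -0.002, -1.0]]
ft_force: [-0.2, 0.8, -0.3]
opening: 0.572
grasp_force: 25.0
```

Run:
```python
from h import *
go(608.5,107.8,198,179.6)
```

```text
now [605.8 105.  230.6] yaw 179.6 F [-0.2  0.8 -0.3] t 34.3 op 0.572 | shift [-0.0088  0.0096  0.1085] turn [-0.0014 -0.     -0.    ] norms 33.0 0.1
```

Request:
arm_command(steps=[[[-0.009, 0.01, 0.04], [0, 0, 0]], [[-0.009, 0.01, 0.09], [0, 0, 0]], [[-0.009, 0.01, 0.11], [0, 0, 0]], [[-0.009, 0.01, 0.11], [0, 0, 0]], [[-0.009, 0.01, 0.11], [0, 0, 0]], [[-0.009, 0.01, 0.11], [0, 0, 0]], [[-0.009, 0.01, 0.11], [0, 0, 0]], [[-0.009, 0.01, 0.11], [0, 0, 0]]])

```text
clock: 34.93
tcp_pos: [609.0, 109.6, 198.6]
tcp_rot: [[-1.0, 0.005, 0.002], [0.005, 1.0, -0.001], [-0.002, -0.001, -1.0]]
ft_force: [-0.2, -0.6, -1.4]
opening: 0.571
grasp_force: 25.0
```

Run:
```python
from h import *
go(608.5,107.8,92,179.6)
```

```text
now [609.  109.6 198.6] yaw 179.7 F [-0.2 -0.6 -1.4] t 34.9 op 0.571 | shift [ 0.0023 -0.0056  0.3553] turn [-0.001   0.0012  0.0013] norms 107.0 0.2
```

Request:
arm_command(steps=[[[0.002, -0.005, 0.04], [0, 0, 0]], [[0.002, -0.005, 0.08], [0, 0, 0]], [[0.002, -0.005, 0.11], [0, 0, 0]], [[0.002, -0.005, 0.14], [0, 0, 0]], [[0.002, -0.005, 0.17], [0, 0, 0]], [[0.002, -0.005, 0.19], [0, 0, 0]], [[0.002, -0.005, 0.19], [0, 0, 0]]])

```text
clock: 35.52
tcp_pos: [606.5, 108.0, 138.2]
tcp_rot: [[-1.0, 0.005, -0.004], [0.005, 1.0, -0.002], [0.004, -0.002, -1.0]]
ft_force: [0.3, -0.1, 0.5]
opening: 0.572
grasp_force: 25.0
```

Request:
arm_command(steps=[[[0, 0, 0.04], [0, 0, 0]], [[0, 0, 0.08], [0, 0, 0]], [[0, 0, 0.11], [0, 0, 0]], [[0, 0, 0.14], [0, 0, 0]], [[0, 0, 0.16], [0, 0, 0]], [[0, 0, 0.16], [0, 0, 0]], [[0, 0, 0.16], [0, 0, 0]]])

```text
clock: 36.1
tcp_pos: [607.5, 108.0, 92.0]
tcp_rot: [[-1.0, 0.005, -0.001], [0.005, 1.0, -0.002], [0.001, -0.002, -1.0]]
ft_force: [0.4, 0.2, -0.0]
opening: 0.571
grasp_force: 25.0
```

Release, rise, and check; then on towards flask C.

Request:
arm_command(steps=[[[0, 0, 0], [0, 0, 0]], [[0, 0, 0], [0, 0, 0]], [[0, 0, 0], [0, 0, 0]], [[0, 0, 0], [0, 0, 0]], [[0, 0, 0], [0, 0, 0]], [[0, 0, 0], [0, 0, 0]]], fingers=0.75)

```text
clock: 36.6
tcp_pos: [607.9, 108.0, 92.9]
tcp_rot: [[-1.0, 0.005, 0.0], [0.005, 1.0, -0.001], [-0.0, -0.001, -1.0]]
ft_force: [-0.0, 0.4, 0.3]
opening: 0.748
grasp_force: 0.0
```

Request:
arm_command(steps=[[[0, 0, -0.1], [0, 0, 0]], [[0, 0, -0.2], [0, 0, 0]], [[0, 0, -0.3], [0, 0, 0]], [[0.05, 0, -0.42], [0, 0, 0]], [[0.1, 0, -0.52], [0, 0, 0]], [[0.15, 0, -0.6], [0, 0, 0]], [[0.17, 0, -0.6], [0, 0, 0]], [[0.17, 0, -0.6], [0, 0, 0]]])

```text
clock: 37.27
tcp_pos: [556.9, 108.7, 274.8]
tcp_rot: [[-1.0, 0.005, 0.004], [0.005, 1.0, -0.001], [-0.004, -0.001, -1.0]]
ft_force: [0.4, -0.1, 0.4]
opening: 0.75
grasp_force: 0.0
```

```bash
cat > chk.py <<'E'
from h import *
import sys
zt=float(sys.argv[1])
c,p,d=shot('wrist','w2'); W=cloud(c,d).reshape(-1,3)
k=W[(abs(W[:,0]-609)<38)&(abs(W[:,1]-108)<24)]
q=k[abs(k[:,2]-zt)<15]; A=np.c_[q[:,:2]-[609,108],np.ones(len(q))]; print(len(k),len(q),np.linalg.lstsq(A,q[:,2],rcond=None)[0].round(3))
E
python3 chk.py 92
python3 - <<'E'
from h import *
shot('top','t4'); flask('t4',370,540,270,440)
go(396,342,200,13.5)
E
```

```text
1800 1800 [-1.0000e-03 -3.0000e-03  9.1871e+01]
t4 405 origin [456.3 356.7] yaw -165.7 width 50.6 len 110.0 ztop 25.4
now [556.2 108.4 271.2] yaw 179.7 F [ 0.6 -0.3  0.9] t 37.4 op 0.745 | shift [0.5375 0.7762 0.2369] turn [-1.9000e-03  1.4000e-03  1.9339e+00] norms 292.0 166.2
```

Request:
arm_command(steps=[[[0.07, 0.1, 0], [0, 0, 0.083]], [[0.14, 0.2, 0], [0, 0, 0.166]], [[0.21, 0.3, 0.05], [0, 0, 0.249]], [[0.28, 0.41, 0.1], [0, 0, 0.332]], [[0.36, 0.52, 0.15], [0, 0, 0.415]], [[0.44, 0.63, 0.2], [0, 0, 0.498]], [[0.5, 0.73, 0.23], [0, 0, 0.581]], [[0.537, 0.776, 0.237], [0, 0, 0.65]]], fingers=1)

```text
clock: 38.03
tcp_pos: [393.7, 342.7, 196.6]
tcp_rot: [[-0.568, 0.823, -0.006], [0.823, 0.568, -0.005], [-0.0, -0.008, -1.0]]
ft_force: [0.4, 0.4, -0.4]
opening: 1.003
grasp_force: 0.0
```

Request:
arm_command(steps=[[[0, 0, 0], [0, 0, 0.083]], [[0, 0, 0], [0, 0, 0.166]], [[0, 0, 0], [0, 0, 0.249]], [[0, 0, 0], [0, 0, 0.332]], [[0, 0, 0], [0, 0, 0.415]], [[0, 0, 0], [0, 0, 0.498]], [[0, 0, 0], [0, 0, 0.581]], [[0, 0, 0], [0, 0, 0.65]]])

```text
clock: 38.7
tcp_pos: [396.0, 341.3, 198.1]
tcp_rot: [[0.363, 0.932, -0.004], [0.932, -0.363, -0.004], [-0.005, -0.003, -1.0]]
ft_force: [0.3, -0.0, -0.2]
opening: 1.003
grasp_force: 0.0
```

Request:
arm_command(steps=[[[0, 0, 0], [0, 0, 0.083]], [[0, 0, 0], [0, 0, 0.166]], [[0, 0, 0], [0, 0, 0.249]], [[0, 0, 0], [0, 0, 0.332]], [[0, 0, 0], [0, 0, 0.415]], [[0, 0, 0], [0, 0, 0.498]], [[0, 0, 0], [0, 0, 0.581]], [[0, 0, 0], [0, 0, 0.634]]])

```text
clock: 39.37
tcp_pos: [396.0, 341.3, 198.2]
tcp_rot: [[0.969, 0.246, -0.004], [0.246, -0.969, -0.004], [-0.005, 0.003, -1.0]]
ft_force: [-0.6, -0.1, -0.0]
opening: 0.999
grasp_force: 0.0
```

Request:
arm_command(steps=[[[0, 0, 0], [0, 0, 0]], [[0, 0, 0], [0, 0, 0]], [[0, 0, 0], [0, 0, 0]], [[0, 0, 0], [0, 0, 0]]])

```text
clock: 39.7
tcp_pos: [396.6, 341.8, 200.3]
tcp_rot: [[0.968, 0.253, -0.001], [0.253, -0.968, -0.002], [-0.002, 0.002, -1.0]]
ft_force: [0.3, 0.9, -1.2]
opening: 0.994
grasp_force: 0.0
```

Run:
```python
from h import *
shot('wrist','wC'); flask('wC',360,540,280,430)
go(456.3,356.7,8,14)
```

```text
wC 4150 origin [456. 358.] yaw -166.7 width 52.8 len 109.4 ztop 25.4
now [396.8 341.9 200.6] yaw 14.6 F [0.9 0.  0.2] t 39.8 op 1.002 | shift [0.2053 0.0013 0.6417] turn [0.0012 0.0008 0.0073] norms 202.0 0.6
```

Request:
arm_command(steps=[[[0.1, -0.001, 0.08], [0, 0, 0.015]], [[0.205, -0.002, 0.18], [0, 0, 0.015]], [[0.205, -0.002, 0.28], [0, 0, 0.015]], [[0.205, -0.002, 0.38], [0, 0, 0.015]], [[0.205, -0.002, 0.48], [0, 0, 0.015]], [[0.205, -0.002, 0.57], [0, 0, 0.015]], [[0.205, -0.002, 0.62], [0, 0, 0.015]], [[0.205, -0.002, 0.641], [0, 0, 0.015]]])

```text
clock: 40.42
tcp_pos: [453.8, 356.3, 5.4]
tcp_rot: [[0.973, 0.23, -0.005], [0.23, -0.973, -0.005], [-0.006, 0.003, -1.0]]
ft_force: [0.4, -0.0, 0.1]
opening: 1.001
grasp_force: 0.0
```

Request:
arm_command(steps=[[[0, 0, 0], [0, 0, 0]], [[0, 0, 0], [0, 0, 0]], [[0, 0, 0], [0, 0, 0]], [[0, 0, 0], [0, 0, 0]], [[0, 0, 0], [0, 0, 0]], [[0, 0, 0], [0, 0, 0]]])

```text
clock: 40.92
tcp_pos: [457.0, 358.2, 10.0]
tcp_rot: [[0.973, 0.23, 0.002], [0.23, -0.973, -0.0], [0.002, 0.001, -1.0]]
ft_force: [-0.4, 0.6, -0.9]
opening: 1.002
grasp_force: 0.0
```

Run:
```python
from h import *
go(456,358,8,13.3)
```

```text
now [457.  358.2  10. ] yaw 13.3 F [-0.4  0.6 -0.9] t 40.9 op 1.002 | shift [-0.0034  0.      0.0066] turn [ 0.0006 -0.0011 -0.0001] norms 2.0 0.1
```

Request:
arm_command(steps=[[[-0.002, 0, 0.004], [0, 0, 0]], [[-0.002, 0, 0.004], [0, 0, 0]], [[-0.002, 0, 0.004], [0, 0, 0]], [[-0.002, 0, 0.004], [0, 0, 0]], [[-0.002, 0, 0.004], [0, 0, 0]], [[-0.002, 0, 0.004], [0, 0, 0]], [[-0.002, 0, 0.004], [0, 0, 0]], [[-0.002, 0, 0.004], [0, 0, 0]]], fingers=0.3, grip_force=25)

```text
clock: 41.58
tcp_pos: [455.6, 357.6, 7.6]
tcp_rot: [[0.973, 0.23, -0.0], [0.23, -0.973, -0.002], [-0.0, 0.001, -1.0]]
ft_force: [-0.5, 0.6, 0.4]
opening: 0.575
grasp_force: 25.0
```

Request:
arm_command(steps=[[[0, 0, 0], [0, 0, 0]], [[0, 0, 0], [0, 0, 0]], [[0, 0, 0], [0, 0, 0]]])

```text
clock: 41.83
tcp_pos: [455.6, 357.6, 7.6]
tcp_rot: [[0.973, 0.23, -0.0], [0.23, -0.973, -0.002], [-0.0, 0.002, -1.0]]
ft_force: [-0.1, 0.3, 0.6]
opening: 0.576
grasp_force: 25.0
```

Request:
arm_command(steps=[[[0, 0, -0.1], [0, 0, 0]], [[0, 0, -0.2], [0, 0, -0.04]], [[0, 0, -0.3], [0, 0, -0.12]], [[0, 0, -0.4], [0, 0, -0.2]], [[0, 0, -0.5], [0, 0, -0.28]], [[0, 0, -0.6], [0, 0, -0.36]], [[0, 0, -0.7], [0, 0, -0.44]], [[0, 0, -0.75], [0, 0, -0.52]]])

```text
clock: 42.5
tcp_pos: [457.2, 358.9, 237.3]
tcp_rot: [[0.525, 0.851, 0.006], [0.851, -0.525, 0.002], [0.005, 0.004, -1.0]]
ft_force: [0.1, 0.8, -0.7]
opening: 0.575
grasp_force: 25.0
```

Run:
```python
from h import *
go(608.6,107.8,235,179.6)
```

```text
now [457.2 358.9 237.3] yaw 58.3 F [ 0.1  0.8 -0.7] t 42.5 op 0.575 | shift [-0.4474  0.8689  0.0092] turn [ 4.8000e-03  1.1000e-03 -1.4111e+00] norms 293.0 121.3
```

Request:
arm_command(steps=[[[-0.06, 0.11, 0], [0, 0, -0.083]], [[-0.12, 0.22, 0], [0, 0, -0.166]], [[-0.18, 0.33, 0], [0, 0, -0.249]], [[-0.24, 0.44, 0], [0, 0, -0.332]], [[-0.3, 0.56, 0], [0, 0, -0.415]], [[-0.36, 0.68, 0], [0, 0, -0.498]], [[-0.42, 0.8, 0], [0, 0, -0.581]], [[-0.446, 0.867, 0.01], [0, 0, -0.65]]])

```text
clock: 43.17
tcp_pos: [607.0, 102.7, 230.5]
tcp_rot: [[-0.393, 0.92, 0.002], [0.92, 0.393, -0.003], [-0.003, 0.0, -1.0]]
ft_force: [-0.8, 0.2, -0.8]
opening: 0.574
grasp_force: 25.0
```

Request:
arm_command(steps=[[[0, 0, 0], [0, 0, -0.083]], [[0, 0, 0], [0, 0, -0.166]], [[0, 0, 0], [0, 0, -0.249]], [[0, 0, 0], [0, 0, -0.332]], [[0, 0, 0], [0, 0, -0.415]], [[0, 0, 0], [0, 0, -0.498]], [[0, 0, 0], [0, 0, -0.581]], [[0, 0, 0], [0, 0, -0.65]]])

```text
clock: 43.83
tcp_pos: [604.9, 106.5, 229.6]
tcp_rot: [[-0.982, 0.189, -0.001], [0.189, 0.982, -0.002], [0.0, -0.002, -1.0]]
ft_force: [0.5, -0.4, -0.0]
opening: 0.574
grasp_force: 25.0
```

Request:
arm_command(steps=[[[0, 0, 0], [0, 0, -0.083]], [[0, 0, 0], [0, 0, -0.11]], [[0, 0, 0], [0, 0, -0.11]], [[0, 0, 0], [0, 0, -0.11]], [[0, 0, 0], [0, 0, -0.11]], [[0, 0, 0], [0, 0, -0.11]]])

```text
clock: 44.33
tcp_pos: [605.2, 106.6, 229.9]
tcp_rot: [[-1.0, 0.031, -0.0], [0.031, 1.0, -0.002], [0.0, -0.002, -1.0]]
ft_force: [-0.3, 1.2, -0.1]
opening: 0.573
grasp_force: 25.0
```

Run:
```python
from h import *
go(609,107.8,198,179.6)
```

```text
now [605.2 106.6 229.9] yaw 178.2 F [-0.3  1.2 -0.1] t 44.3 op 0.573 | shift [-0.0127  0.0045  0.1064] turn [-0.001  -0.0001 -0.0161] norms 32.0 1.4
```

Request:
arm_command(steps=[[[-0.013, 0.005, 0.04], [0, 0, -0.016]], [[-0.013, 0.005, 0.09], [0, 0, -0.016]], [[-0.013, 0.005, 0.107], [0, 0, -0.016]], [[-0.013, 0.005, 0.107], [0, 0, -0.016]], [[-0.013, 0.005, 0.107], [0, 0, -0.016]], [[-0.013, 0.005, 0.107], [0, 0, -0.016]], [[-0.013, 0.005, 0.107], [0, 0, -0.016]], [[-0.013, 0.005, 0.107], [0, 0, -0.016]]])

```text
clock: 45.0
tcp_pos: [609.7, 108.0, 198.8]
tcp_rot: [[-1.0, 0.006, 0.002], [0.006, 1.0, -0.001], [-0.002, -0.001, -1.0]]
ft_force: [0.2, 0.6, -1.0]
opening: 0.566
grasp_force: 25.0
```

Run:
```python
from h import *
go(609,107.8,102,179.6)
```

```text
now [609.7 108.  198.8] yaw 179.6 F [ 0.2  0.6 -1. ] t 45.0 op 0.566 | shift [ 3.000e-03 -2.000e-04  3.227e-01] turn [-0.0009  0.0011  0.0004] norms 97.0 0.1
```

Request:
arm_command(steps=[[[0.003, 0, 0.04], [0, 0, 0]], [[0.003, 0, 0.08], [0, 0, 0]], [[0.003, 0, 0.11], [0, 0, 0]], [[0.003, 0, 0.14], [0, 0, 0]], [[0.003, 0, 0.17], [0, 0, 0]], [[0.003, 0, 0.19], [0, 0, 0]], [[0.003, 0, 0.19], [0, 0, 0]]])

```text
clock: 45.58
tcp_pos: [606.8, 107.8, 138.4]
tcp_rot: [[-1.0, 0.007, -0.004], [0.007, 1.0, -0.002], [0.004, -0.002, -1.0]]
ft_force: [-0.6, 0.4, -0.9]
opening: 0.571
grasp_force: 25.0
```

Request:
arm_command(steps=[[[0, 0, 0.03], [0, 0, 0]], [[0, 0, 0.06], [0, 0, 0]], [[0, 0, 0.09], [0, 0, 0]], [[0, 0, 0.115], [0, 0, 0]], [[0, 0, 0.115], [0, 0, 0]], [[0, 0, 0.115], [0, 0, 0]], [[0, 0, 0.115], [0, 0, 0]]])

```text
clock: 46.17
tcp_pos: [608.6, 107.8, 106.6]
tcp_rot: [[-1.0, 0.007, 0.0], [0.007, 1.0, -0.001], [-0.0, -0.001, -1.0]]
ft_force: [1.2, 0.7, -0.7]
opening: 0.572
grasp_force: 25.0
```

Request:
arm_command(steps=[[[0, 0, 0], [0, 0, 0]], [[0, 0, 0], [0, 0, 0]], [[0, 0, 0], [0, 0, 0]], [[0, 0, 0], [0, 0, 0]], [[0, 0, 0], [0, 0, 0]], [[0, 0, 0], [0, 0, 0]]], fingers=0.75)

```text
clock: 46.67
tcp_pos: [608.4, 107.8, 106.6]
tcp_rot: [[-1.0, 0.007, 0.0], [0.007, 1.0, -0.001], [-0.0, -0.001, -1.0]]
ft_force: [-0.9, -0.5, -0.1]
opening: 0.752
grasp_force: 0.0
```

Request:
arm_command(steps=[[[0, 0, -0.1], [0, 0, 0]], [[0, 0, -0.2], [0, 0, 0]], [[0, 0, -0.3], [0, 0, 0]], [[0.05, 0, -0.42], [0, 0, 0]], [[0.1, 0, -0.52], [0, 0, 0]], [[0.15, 0, -0.6], [0, 0, 0]], [[0.17, 0, -0.6], [0, 0, 0]], [[0.17, 0, -0.6], [0, 0, 0]]])

```text
clock: 47.33
tcp_pos: [557.4, 108.6, 288.6]
tcp_rot: [[-1.0, 0.006, 0.004], [0.006, 1.0, -0.001], [-0.004, -0.001, -1.0]]
ft_force: [0.5, 0.6, -0.0]
opening: 0.751
grasp_force: 0.0
```

```bash
python3 chk.py 118
python3 - <<'E'
from h import *
c,p,d=shot('top','t5'); W=cloud(c,d); seg(W,400,520,-130,110,6,14,'barN'); seg(W,400,500,-140,-70,40,60,'tabN')
go(470,-112,200,95)
E
```

```text
2274 2274 [-1.00000e-03 -3.00000e-03  1.17891e+02]
barN 472 c [460.5 -18. ] size [223.2 117. ] ang 90.0 mean [450.1 -15.6   9.8]
tabN 38 c [ 439.5 -106.6] size [12.9 22.5] ang 1.2 mean [ 439.6 -107.1   54.3]
now [556.7 108.4 284.9] yaw 179.6 F [ 0.4 -0.8 -0.7] t 47.4 op 0.748 | shift [ 0.2837 -0.736   0.2847] turn [-1.800e-03 -2.000e-04  9.847e-01] norms 252.0 84.6
```

View pics/t5.png

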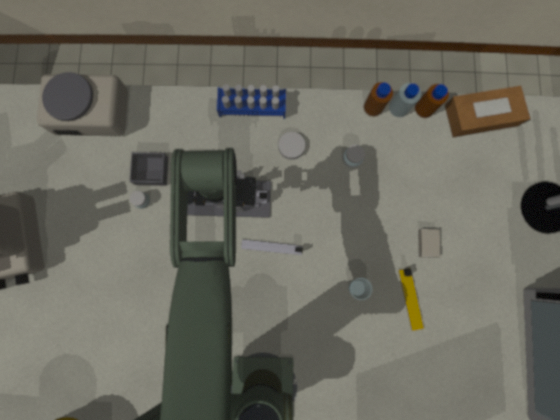

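All three flasks are stacked level (top at 117.9), and no flask remains on the bench in the top view. The narrow bar is at (272,246), tab (298,249). Going to it.

Request:
arm_command(steps=[[[0.03, -0.1, 0], [0, 0, 0.083]], [[0.08, -0.2, 0], [0, 0, 0.166]], [[0.13, -0.32, 0.05], [0, 0, 0.249]], [[0.19, -0.44, 0.1], [0, 0, 0.332]], [[0.25, -0.56, 0.15], [0, 0, 0.415]], [[0.31, -0.68, 0.2], [0, 0, 0.498]], [[0.36, -0.78, 0.24], [0, 0, 0.581]], [[0.386, -0.86, 0.28], [0, 0, 0.65]]], fingers=0.5)

```text
clock: 48.1
tcp_pos: [436.6, -150.5, 199.2]
tcp_rot: [[-0.549, 0.836, -0.005], [0.836, 0.549, 0.0], [0.003, -0.004, -1.0]]
ft_force: [1.0, -0.1, 0.6]
opening: 0.499
grasp_force: 0.0
```

Request:
arm_command(steps=[[[0, 0, 0], [0, 0, 0.083]], [[0, 0, 0], [0, 0, 0.166]], [[0, 0, 0], [0, 0, 0.249]], [[0, 0, 0], [0, 0, 0.332]], [[0, 0, 0], [0, 0, 0.415]], [[0, 0, 0], [0, 0, 0.448]], [[0, 0, 0], [0, 0, 0.448]], [[0, 0, 0], [0, 0, 0.448]]])

```text
clock: 48.77
tcp_pos: [439.0, -148.6, 200.8]
tcp_rot: [[0.081, 0.997, -0.003], [0.997, -0.081, 0.0], [0.0, -0.003, -1.0]]
ft_force: [-0.5, 0.7, -0.5]
opening: 0.502
grasp_force: 0.0
```

Request:
arm_command(steps=[[[0, 0, 0], [0, 0, 0]], [[0, 0, 0], [0, 0, 0]], [[0, 0, 0], [0, 0, 0]], [[0, 0, 0], [0, 0, 0]]])

```text
clock: 49.1
tcp_pos: [439.8, -148.9, 202.7]
tcp_rot: [[0.082, 0.997, -0.0], [0.997, -0.082, -0.001], [-0.001, 0.0, -1.0]]
ft_force: [-0.3, 0.6, -0.7]
opening: 0.5
grasp_force: 0.0
```

Run:
```python
from h import *
c,p,d=shot('wrist','wN'); W=cloud(c,d); seg(W,400,520,-130,110,6,14,'barN'); seg(W,400,500,-140,-70,45,60,'tabN')
go(440,-111.5,30,85.1)
```

```text
barN 4096 c [445.9 -38.5] size [161.6  30.1] ang 85.1 mean [447.  -29.2   9.7]
tabN 342 c [ 440.2 -107.2] size [24.1 13.2] ang 85.1 mean [ 440.2 -106.8   54.3]
now [ 439.8 -148.9  202.8] yaw 85.3 F [-0.  -0.6  0.1] t 49.1 op 0.5 | shift [ 0.1253 -0.0099  0.5758] turn [0.0002 0.001  0.0021] norms 177.0 0.2
```

Request:
arm_command(steps=[[[0.06, -0.005, 0.08], [0, 0, 0]], [[0.126, -0.01, 0.18], [0, 0, 0]], [[0.126, -0.01, 0.28], [0, 0, 0]], [[0.126, -0.01, 0.38], [0, 0, 0]], [[0.126, -0.01, 0.46], [0, 0, 0]], [[0.126, -0.01, 0.53], [0, 0, 0]], [[0.126, -0.01, 0.572], [0, 0, 0]], [[0.126, -0.01, 0.572], [0, 0, 0]]])

```text
clock: 49.82
tcp_pos: [437.2, -110.0, 28.3]
tcp_rot: [[0.082, 0.997, -0.006], [0.997, -0.082, 0.001], [0.001, -0.006, -1.0]]
ft_force: [-0.7, 0.6, -1.0]
opening: 0.5
grasp_force: 0.0
```

Request:
arm_command(steps=[[[0, 0, 0], [0, 0, 0]], [[0, 0, 0], [0, 0, 0]], [[0, 0, 0], [0, 0, 0]], [[0, 0, 0], [0, 0, 0]], [[0, 0, 0], [0, 0, 0]]])

```text
clock: 50.23
tcp_pos: [440.8, -111.7, 32.2]
tcp_rot: [[0.083, 0.997, 0.002], [0.997, -0.083, -0.002], [-0.002, 0.002, -1.0]]
ft_force: [-0.1, 0.0, 1.1]
opening: 0.502
grasp_force: 0.0
```

Request:
arm_command(steps=[[[0, 0, 0], [0, 0, 0]], [[0, 0, 0], [0, 0, 0]], [[0, 0, 0], [0, 0, 0]], [[0, 0, 0], [0, 0, 0]], [[0, 0, 0], [0, 0, 0]], [[0, 0, 0], [0, 0, 0]], [[0, 0, 0], [0, 0, 0]], [[0, 0, 0], [0, 0, 0]]], fingers=0, grip_force=60)

```text
clock: 50.9
tcp_pos: [439.8, -111.2, 31.1]
tcp_rot: [[0.083, 0.997, -0.0], [0.997, -0.083, -0.001], [-0.001, -0.0, -1.0]]
ft_force: [-0.4, -0.6, 1.4]
opening: 0.143
grasp_force: 60.0
```

Request:
arm_command(steps=[[[0, 0, -0.06], [0, 0, 0]], [[0, 0, -0.14], [0, 0, 0]], [[0, 0, -0.24], [0, 0, 0]], [[0, 0, -0.34], [0, 0, 0]], [[0, 0, -0.44], [0, 0, 0]], [[0, 0, -0.52], [0, 0, 0]], [[0, 0, -0.57], [0, 0, 0]], [[0, 0, -0.57], [0, 0, 0]]])

```text
clock: 51.57
tcp_pos: [442.4, -112.1, 205.9]
tcp_rot: [[0.083, 0.997, 0.007], [0.997, -0.082, -0.005], [-0.004, 0.008, -1.0]]
ft_force: [1.1, -0.2, -1.8]
opening: 0.145
grasp_force: 60.0
```

Run:
```python
from h import *
shot('wrist','wNh'); held('wNh',-55,10,30,25,140)
go(608.6,-130,215,89.6)
```

```text
25 1851 ymid 2.3 w 29.3 z -19.1
50 2031 ymid 2.2 w 29.2 z -19.1
75 2265 ymid 2.3 w 29.2 z -19.1
100 2460 ymid 2.5 w 28.8 z -19.1
125 1560 ymid 2.5 w 29.2 z -19.1
xmax 139.7
now [ 441.1 -111.5  203.5] yaw 85.3 F [ 0.9 -0.2 -2.6] t 51.6 op 0.143 | shift [-0.0154  0.5618 -0.0361] turn [ 0.0025  0.002  -0.0504] norms 169.0 4.3
```

Request:
arm_command(steps=[[[-0.03, 0.08, -0.03], [0, 0, 0]], [[-0.06, 0.17, -0.06], [0, 0, -0.01]], [[-0.1, 0.27, -0.07], [0, 0, -0.02]], [[-0.14, 0.37, -0.07], [0, 0, -0.03]], [[-0.17, 0.47, -0.07], [0, 0, -0.05]], [[-0.19, 0.55, -0.07], [0, 0, -0.05]], [[-0.19, 0.57, -0.07], [0, 0, -0.05]], [[-0.19, 0.57, -0.07], [0, 0, -0.05]]])

```text
clock: 52.28
tcp_pos: [605.3, -181.6, 219.7]
tcp_rot: [[0.008, 1.0, -0.005], [1.0, -0.008, 0.001], [0.001, -0.005, -1.0]]
ft_force: [-0.8, 0.4, -0.4]
opening: 0.143
grasp_force: 60.0
```

Request:
arm_command(steps=[[[0, 0, 0], [0, 0, 0]], [[0, 0, 0], [0, 0, 0]], [[0, 0, 0], [0, 0, 0]], [[0, 0, 0], [0, 0, 0]], [[0, 0, 0], [0, 0, 0]], [[0, 0, 0], [0, 0, 0]], [[0, 0, 0], [0, 0, 0]], [[0, 0, 0], [0, 0, 0]]])

```text
clock: 52.95
tcp_pos: [605.6, -181.9, 223.5]
tcp_rot: [[0.008, 1.0, 0.0], [1.0, -0.008, -0.002], [-0.002, 0.0, -1.0]]
ft_force: [-0.2, -0.2, -2.5]
opening: 0.145
grasp_force: 60.0
```

Run:
```python
from h import *
shot('wrist','wNh2'); held('wNh2',-55,10,30,25,140)
go(608.6,-150,182.5,89.6)
```

```text
25 1846 ymid 0.7 w 29.2 z -21.3
50 2021 ymid 0.6 w 29.2 z -21.3
75 2247 ymid 0.7 w 29.3 z -21.3
100 2469 ymid 1.0 w 28.8 z -21.3
125 1596 ymid 0.9 w 29.2 z -21.3
xmax 140.0
now [ 605.6 -181.9  223.4] yaw 89.6 F [ 0.5 -1.1 -1.1] t 53.0 op 0.148 | shift [0.1067 0.0091 0.1361] turn [ 0.0001  0.0011 -0.0005] norms 52.0 0.1
```

Request:
arm_command(steps=[[[0, 0.005, 0.05], [0, 0, 0]], [[0, 0.0095, 0.1], [0, 0, 0]], [[0, 0.0095, 0.134], [0, 0, 0]], [[0, 0.0095, 0.134], [0, 0, 0]], [[0, 0.0095, 0.134], [0, 0, 0]], [[0, 0.0095, 0.134], [0, 0, 0]], [[0, 0.0095, 0.134], [0, 0, 0]], [[0, 0.0095, 0.134], [0, 0, 0]]])

```text
clock: 53.67
tcp_pos: [609.1, -182.3, 184.2]
tcp_rot: [[0.008, 1.0, 0.002], [1.0, -0.008, -0.002], [-0.002, 0.002, -1.0]]
ft_force: [-0.6, -0.6, -1.8]
opening: 0.143
grasp_force: 60.0
```

Request:
arm_command(steps=[[[0.03, 0, 0], [0, 0, 0]], [[0.07, 0, 0], [0, 0, 0]], [[0.11, 0, 0], [0, 0, 0]], [[0.15, 0, 0], [0, 0, 0]], [[0.19, 0, 0], [0, 0, 0]], [[0.22, 0, 0], [0, 0, 0]], [[0.22, 0, 0], [0, 0, 0]], [[0.22, 0, 0], [0, 0, 0]]])

```text
clock: 54.33
tcp_pos: [609.1, -115.2, 183.0]
tcp_rot: [[0.006, 1.0, 0.0], [1.0, -0.006, -0.002], [-0.002, 0.0, -1.0]]
ft_force: [0.4, -0.5, -1.6]
opening: 0.144
grasp_force: 60.0
```

Run:
```python
from h import *
go(608.7,-15,182.8,89.6)
```

```text
now [ 609.1 -115.2  183. ] yaw 89.7 F [ 0.4 -0.5 -1.6] t 54.3 op 0.144 | shift [ 0.3338 -0.0032 -0.    ] turn [0.     0.0013 0.0006] norms 100.0 0.1
```

Request:
arm_command(steps=[[[0.03, -0.001, 0], [0, 0, 0]], [[0.075, -0.001, 0], [0, 0, 0]], [[0.12, -0.001, 0], [0, 0, 0]], [[0.165, -0.001, 0], [0, 0, 0]], [[0.21, -0.001, 0], [0, 0, 0]], [[0.255, -0.001, 0], [0, 0, 0]], [[0.28, -0.001, 0], [0, 0, 0]], [[0.28, -0.001, 0], [0, 0, 0]]])

```text
clock: 55.0
tcp_pos: [609.3, -29.6, 182.8]
tcp_rot: [[0.005, 1.0, -0.0], [1.0, -0.005, -0.001], [-0.001, -0.0, -1.0]]
ft_force: [0.8, 0.2, -1.8]
opening: 0.144
grasp_force: 60.0
```

Request:
arm_command(steps=[[[0, 0, 0], [0, 0, 0]], [[0, 0, 0], [0, 0, 0]], [[0, 0, 0], [0, 0, 0]], [[0, 0, 0], [0, 0, 0]], [[0, 0, 0], [0, 0, 0]]])

```text
clock: 55.42
tcp_pos: [609.4, -32.6, 182.8]
tcp_rot: [[0.009, 1.0, -0.0], [1.0, -0.009, -0.002], [-0.002, 0.0, -1.0]]
ft_force: [-0.5, -1.1, -1.9]
opening: 0.142
grasp_force: 60.0
```

Run:
```python
from h import *
go(608.7,10,182.8,89.6)
c,p,d=shot('wrist','wNs'); W=cloud(c,d); k=seg(W,560,660,192,265,165,173,'post')
held('wNs',-40,10,30,25,200)
print(np.percentile(k[:,0],[1,50,99]))
```

```text
now [609.4 -32.6 182.8] yaw 89.5 F [-0.5 -1.1 -1.9] t 55.4 op 0.142 | shift [ 0.1421 -0.0034 -0.0003] turn [ 0.      0.0011 -0.0011] norms 43.0 0.1
post 0 c [0. 0.] size [0. 0.] ang 0.0 mean [nan nan nan]
25 1844 ymid 0.7 w 29.2 z -21.4
50 2045 ymid 0.7 w 29.2 z -21.4
75 2401 ymid 0.1 w 55.3 z -21.3
100 3138 ymid -0.0 w 58.3 z -21.2
125 1583 ymid 0.9 w 29.1 z -21.4
xmax 140.0h.py:32: RuntimeWarning: Mean of empty slice.
  if pr: print(name,len(k),'c',np.round(r[0],1),'size',np.round(r[1],1),'ang',round(r[2],1),'mean',k.mean(0).round(1))
  ret = um.true_divide(
Traceback (most recent call last):
IndexError: index -1 is out of bounds for axis 0 with size 0
```

View pics/wNs.png

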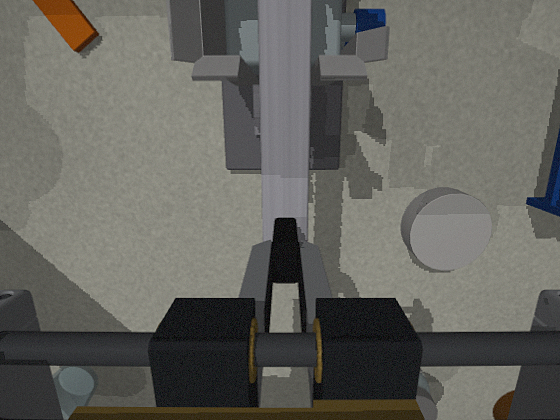

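The bar lies in the entry window at (285,60); the lip gap spans columns 240–320, so the bar may sit slightly to the right. I'll measure that.

Run:
```python
from h import *
c,p,d=load('wNs'); W=cloud(c,d); w=W.reshape(-1,3); w=w[np.isfinite(w[:,0])]
k=w[(w[:,2]>166)&(w[:,2]<182)&(w[:,1]>55)&(w[:,1]<100)&(abs(w[:,0]-609)<70)]
L=k[k[:,0]<600]; R=k[k[:,0]>618]
print('lips L',len(L),np.percentile(L[:,0],[0.5,99.5]).round(1),'R',len(R),np.percentile(R[:,0],[0.5,99.5]).round(1),'z',np.median(k[:,2]), 'y',np.percentile(k[:,1],[1,99]))
b=w[(abs(w[:,2]-161.5)<2)&(w[:,1]>50)&(w[:,1]<105)&(abs(w[:,0]-609)<20)]; print('bar',np.percentile(b[:,0],[0.5,99.5]).round(1),b[:,1].max())
```

```text
lips L 2540 [551.4 586.4] R 1950 [630.  665.2] z 173.80089612332014 y [64.93731033 99.23581838]
bar [596.6 625.7] 104.96278375910023
```

Request:
arm_command(steps=[[[0, -0.005, 0], [0, 0, 0]], [[0, -0.009, 0], [0, 0, 0]], [[0.02, -0.009, 0], [0, 0, 0]], [[0.04, -0.009, 0], [0, 0, 0]], [[0.05, -0.009, 0], [0, 0, 0]], [[0.05, -0.009, 0], [0, 0, 0]], [[0.05, -0.009, 0], [0, 0, 0]], [[0.05, -0.009, 0], [0, 0, 0]]])

```text
clock: 56.13
tcp_pos: [606.8, -16.8, 182.8]
tcp_rot: [[0.007, 1.0, 0.0], [1.0, -0.007, -0.002], [-0.002, 0.0, -1.0]]
ft_force: [-0.1, 0.3, -1.8]
opening: 0.144
grasp_force: 60.0
```

Request:
arm_command(steps=[[[0.01, 0, 0], [0, 0, 0]], [[0.02, 0, 0], [0, 0, 0]], [[0.03, 0, 0], [0, 0, 0]], [[0.04, 0, 0], [0, 0, 0]], [[0.05, 0, 0], [0, 0, 0]], [[0.05, 0, 0], [0, 0, 0]], [[0.05, 0, 0], [0, 0, 0]]])

```text
clock: 56.72
tcp_pos: [606.9, -1.8, 182.8]
tcp_rot: [[0.007, 1.0, 0.0], [1.0, -0.007, -0.002], [-0.002, 0.0, -1.0]]
ft_force: [-0.2, 0.1, -1.7]
opening: 0.144
grasp_force: 60.0
```

Request:
arm_command(steps=[[[0.01, 0, 0], [0, 0, 0]], [[0.02, 0, 0], [0, 0, 0]], [[0.03, 0, 0], [0, 0, 0]], [[0.04, 0, 0], [0, 0, 0]], [[0.05, 0, 0], [0, 0, 0]], [[0.05, 0, 0], [0, 0, 0]], [[0.05, 0, 0], [0, 0, 0]]])

```text
clock: 57.3
tcp_pos: [607.0, 13.3, 182.7]
tcp_rot: [[0.007, 1.0, -0.0], [1.0, -0.007, -0.002], [-0.002, -0.0, -1.0]]
ft_force: [-0.5, -0.1, -1.8]
opening: 0.144
grasp_force: 60.0
```

Request:
arm_command(steps=[[[0.01, 0, 0], [0, 0, 0]], [[0.02, 0, 0], [0, 0, 0]], [[0.03, 0, 0], [0, 0, 0]], [[0.04, 0, 0], [0, 0, 0]], [[0.05, 0, 0], [0, 0, 0]], [[0.06, 0, 0], [0, 0, 0]], [[0.06, 0, 0], [0, 0, 0]]])

```text
clock: 57.88
tcp_pos: [607.1, 31.7, 182.7]
tcp_rot: [[0.007, 1.0, 0.0], [1.0, -0.007, -0.001], [-0.001, 0.0, -1.0]]
ft_force: [-0.6, 0.5, -1.3]
opening: 0.142
grasp_force: 60.0
```

Request:
arm_command(steps=[[[0.007, 0, 0], [0, 0, 0]], [[0.014, 0, 0], [0, 0, 0]], [[0.021, 0, 0], [0, 0, 0]], [[0.021, 0, 0], [0, 0, 0]]])

```text
clock: 58.22
tcp_pos: [607.2, 37.7, 182.7]
tcp_rot: [[0.007, 1.0, -0.0], [1.0, -0.007, -0.001], [-0.001, -0.0, -1.0]]
ft_force: [-0.2, 1.0, -2.2]
opening: 0.143
grasp_force: 60.0
```

Request:
arm_command(steps=[[[0.007, 0, 0], [0, 0, 0]], [[0.014, 0, 0], [0, 0, 0]], [[0.021, 0, 0], [0, 0, 0]], [[0.021, 0, 0], [0, 0, 0]]])

```text
clock: 58.55
tcp_pos: [607.2, 44.1, 182.7]
tcp_rot: [[0.007, 1.0, -0.0], [1.0, -0.007, -0.001], [-0.001, -0.0, -1.0]]
ft_force: [-0.4, -0.2, -1.2]
opening: 0.145
grasp_force: 60.0
```

Request:
arm_command(steps=[[[0.007, 0, 0], [0, 0, 0]], [[0.014, 0, 0], [0, 0, 0]], [[0.014, 0, 0], [0, 0, 0]], [[0.014, 0, 0], [0, 0, 0]]])

```text
clock: 58.88
tcp_pos: [607.5, 46.3, 183.1]
tcp_rot: [[0.008, 1.0, 0.0], [1.0, -0.008, -0.004], [-0.004, 0.001, -1.0]]
ft_force: [-0.9, -5.8, 0.3]
opening: 0.143
grasp_force: 60.0
```

Request:
arm_command(steps=[[[0.007, 0, 0], [0, 0, 0]], [[0.014, 0, 0], [0, 0, 0]], [[0.02, 0, 0], [0, 0, 0]], [[0.02, 0, 0], [0, 0, 0]], [[0.02, 0, 0], [0, 0, 0]]])

```text
clock: 59.3
tcp_pos: [608.2, 46.6, 184.4]
tcp_rot: [[0.009, 1.0, 0.002], [1.0, -0.009, -0.014], [-0.014, 0.002, -1.0]]
ft_force: [-0.8, -17.0, 2.7]
opening: 0.144
grasp_force: 60.0
```

Request:
arm_command(steps=[[[-0.015, 0, 0], [0, 0, 0]], [[-0.015, 0, 0], [0, 0, 0]], [[-0.015, 0, 0], [0, 0, 0]]])

```text
clock: 59.55
tcp_pos: [607.9, 46.4, 183.4]
tcp_rot: [[0.009, 1.0, 0.001], [1.0, -0.009, -0.006], [-0.006, 0.001, -1.0]]
ft_force: [-0.2, -8.6, 1.5]
opening: 0.138
grasp_force: 60.0
```

Stop felt: 17 N with no travel, 53 mm deep, within the expected 42–62. Release, rise, back off and verify.

Request:
arm_command(steps=[[[0, 0, 0], [0, 0, 0]], [[0, 0, 0], [0, 0, 0]], [[0, 0, 0], [0, 0, 0]], [[0, 0, 0], [0, 0, 0]], [[0, 0, 0], [0, 0, 0]], [[0, 0, 0], [0, 0, 0]]], fingers=0.45, grip_force=20)

```text
clock: 60.05
tcp_pos: [607.3, 49.8, 182.7]
tcp_rot: [[0.007, 1.0, 0.0], [1.0, -0.007, -0.001], [-0.001, 0.0, -1.0]]
ft_force: [0.4, 0.9, 0.0]
opening: 0.447
grasp_force: 0.0
```

Request:
arm_command(steps=[[[0, 0, -0.06], [0, 0, 0]], [[0, 0, -0.14], [0, 0, 0]], [[0, 0, -0.22], [0, 0, 0]], [[-0.08, 0, -0.3], [0, 0, 0]], [[-0.2, 0, -0.38], [0, 0, 0]], [[-0.32, 0, -0.42], [0, 0, 0]], [[-0.4, 0, -0.42], [0, 0, 0]], [[-0.4, 0, -0.42], [0, 0, 0]]])

```text
clock: 60.72
tcp_pos: [606.9, -75.2, 310.5]
tcp_rot: [[0.013, 1.0, 0.003], [1.0, -0.013, -0.004], [-0.004, 0.003, -1.0]]
ft_force: [-0.1, 0.7, -0.4]
opening: 0.448
grasp_force: 0.0
```

Request:
arm_command(steps=[[[0, 0, 0], [0, 0, 0]], [[0, 0, 0], [0, 0, 0]], [[0, 0, 0], [0, 0, 0]], [[0, 0, 0], [0, 0, 0]]])

```text
clock: 61.05
tcp_pos: [606.2, -69.0, 308.2]
tcp_rot: [[0.006, 1.0, -0.001], [1.0, -0.006, -0.001], [-0.001, -0.001, -1.0]]
ft_force: [0.6, -0.8, -0.5]
opening: 0.45
grasp_force: 0.0
```

Run:
```python
from h import *
c,p,d=shot('wrist','wEnd'); W=cloud(c,d)
go(608,-60,310,89.6)
seg(W,580,640,20,75,185,215,'tabN'); seg(W,580,640,-30,40,70,95,'tabW'); seg(W,585,632,70,120,150,166,'barN')
w=W.reshape(-1,3)
for a in range(40,130,20):
    k=w[(w[:,1]>a)&(w[:,1]<a+20)&(abs(w[:,0]-609)<18)&(w[:,2]>140)&(w[:,2]<172)]
    if len(k): print(a,len(k),np.median(k,axis=0).round(1))
```

```text
now [606.2 -69.1 308.4] yaw 89.7 F [-0.1  0.5 -0.1] t 61.1 op 0.449 | shift [ 0.0302  0.0058 -0.0055] turn [-0.0006  0.0007  0.0008] norms 9.0 0.1
tabN 499 c [608.9  47.1] size [22.7 13.6] ang 89.4 mean [608.9  47.1 195.9]
tabW 246 c [609.7  11.7] size [23.1 13.3] ang 89.6 mean [609.6  11.9  84.5]
barN 1567 c [608.5  90.7] size [45.9 41. ] ang 1.1 mean [609.6  90.6 153.8]
40 310 [617.2  50.1 151.1]
60 616 [609.2  71.5 152.7]
80 766 [609.3  90.2 153.7]
100 423 [609.4 105.4 154.5]
```

View pics/wEnd.png

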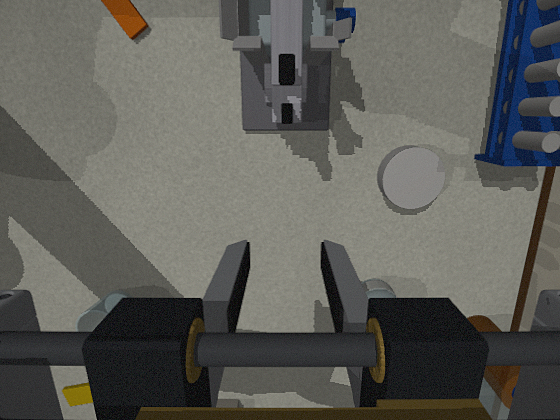

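Both tabs sit in line at (286,68) and (287,112). The narrow bar is seated with about 3° of sag, its nose at about 237–238, agreeing with the felt stop at 238. As a last check that it is home, a gentle push behind its tab with closed fingers.

Request:
arm_command(steps=[[[0.05, 0.005, 0.1], [0, 0, 0]], [[0.1, 0.008, 0.2], [0, 0, 0]], [[0.15, 0.008, 0.3], [0, 0, 0]], [[0.2, 0.008, 0.4], [0, 0, 0]], [[0.21, 0.008, 0.46], [0, 0, 0]], [[0.21, 0.008, 0.46], [0, 0, 0]], [[0.21, 0.008, 0.46], [0, 0, 0]], [[0.21, 0.008, 0.46], [0, 0, 0]]], fingers=0)

```text
clock: 61.77
tcp_pos: [610.4, -7.8, 172.4]
tcp_rot: [[0.007, 1.0, 0.003], [1.0, -0.007, -0.002], [-0.002, 0.003, -1.0]]
ft_force: [0.5, -0.9, -0.0]
opening: 0.006
grasp_force: 0.0
```

Request:
arm_command(steps=[[[0.02, 0, 0], [0, 0, 0]], [[0.04, 0, 0], [0, 0, 0]], [[0.06, 0, 0], [0, 0, 0]], [[0.075, 0, 0], [0, 0, 0]], [[0.075, 0, 0], [0, 0, 0]], [[0.075, 0, 0], [0, 0, 0]], [[0.075, 0, 0], [0, 0, 0]]])

```text
clock: 62.35
tcp_pos: [609.4, 14.8, 170.8]
tcp_rot: [[0.008, 1.0, 0.0], [1.0, -0.008, -0.002], [-0.002, 0.0, -1.0]]
ft_force: [-0.2, -0.1, -0.4]
opening: 0.008
grasp_force: 0.0
```

Request:
arm_command(steps=[[[0.007, 0, 0], [0, 0, 0]], [[0.014, 0, 0], [0, 0, 0]], [[0.021, 0, 0], [0, 0, 0]], [[0.028, 0, 0], [0, 0, 0]], [[0.035, 0, 0], [0, 0, 0]], [[0.035, 0, 0], [0, 0, 0]]])

```text
clock: 62.85
tcp_pos: [609.4, 25.7, 170.7]
tcp_rot: [[0.007, 1.0, -0.0], [1.0, -0.007, -0.001], [-0.001, -0.0, -1.0]]
ft_force: [-0.1, -0.8, 0.3]
opening: 0.004
grasp_force: 0.0
```

Request:
arm_command(steps=[[[0.005, 0, 0], [0, 0, 0]], [[0.01, 0, 0], [0, 0, 0]], [[0.015, 0, 0], [0, 0, 0]], [[0.015, 0, 0], [0, 0, 0]]])

```text
clock: 63.18
tcp_pos: [609.8, 27.1, 171.1]
tcp_rot: [[0.008, 1.0, 0.001], [1.0, -0.008, -0.007], [-0.007, 0.001, -1.0]]
ft_force: [-0.2, -6.6, -0.5]
opening: 0.005
grasp_force: 3.4
```

Request:
arm_command(steps=[[[0.006, 0, 0], [0, 0, 0]], [[0.012, 0, 0], [0, 0, 0]], [[0.012, 0, 0], [0, 0, 0]], [[0.012, 0, 0], [0, 0, 0]]])

```text
clock: 63.52
tcp_pos: [610.3, 27.3, 171.6]
tcp_rot: [[0.009, 1.0, 0.001], [1.0, -0.009, -0.012], [-0.012, 0.002, -1.0]]
ft_force: [-0.1, -14.0, 0.9]
opening: 0.002
grasp_force: 6.9
```

Request:
arm_command(steps=[[[-0.03, 0, 0], [0, 0, 0]], [[-0.06, 0, 0], [0, 0, 0]], [[-0.12, 0, 0], [0, 0, 0]], [[-0.2, 0, -0.1], [0, 0, 0]], [[-0.3, 0, -0.2], [0, 0, 0]], [[-0.4, 0, -0.3], [0, 0, 0]], [[-0.45, 0, -0.4], [0, 0, 0]], [[-0.45, 0, -0.45], [0, 0, 0]]])

```text
clock: 64.18
tcp_pos: [609.9, -105.3, 310.6]
tcp_rot: [[0.012, 1.0, 0.006], [1.0, -0.012, -0.004], [-0.004, 0.006, -1.0]]
ft_force: [0.5, 0.2, 0.2]
opening: 0.007
grasp_force: 0.0
```

Request:
arm_command(steps=[[[0, 0, 0], [0, 0, 0]], [[0, 0, 0], [0, 0, 0]], [[0, 0, 0], [0, 0, 0]], [[0, 0, 0], [0, 0, 0]]])

```text
clock: 64.52
tcp_pos: [607.4, -100.3, 303.1]
tcp_rot: [[0.007, 1.0, -0.004], [1.0, -0.007, 0.0], [0.0, -0.004, -1.0]]
ft_force: [0.8, 0.5, -0.2]
opening: 0.004
grasp_force: 0.0
```

Run:
```python
from h import *
c,p,d=shot('wrist','wEnd2'); W=cloud(c,d)
seg(W,580,640,20,75,185,215,'tabN'); seg(W,580,640,-30,40,70,95,'tabW')
c,p,d=shot('top','t9'); W=cloud(c,d); seg(W,580,640,20,75,185,215,'tabN')
print(manip.read_state()['clock']); print(manip.finish_job())
```

```text
tabN 617 c [609.6  47.2] size [24.5 13.7] ang 88.6 mean [609.4  46.7 195.8]
tabW 270 c [609.3  12. ] size [24.1 12.8] ang 89.4 mean [609.3  11.8  84.3]
tabN 42 c [608.4  46.5] size [13.7 21. ] ang 4.3 mean [608.8  46.4 195.8]
64.6167
the job is handed in; nothing more can be done
None
```

The job is handed in at 64.6 s with no verdict shown: both bars are against their felt stops (the wide bar slipped once and was regripped), and all three flasks are stacked level on the wide bar.

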